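# Nudge the punching guide onto its locating pins

## Task

The aluminium punching guide lies askew on top of the two brass locating pins of the green jig. Nudge it sideways with the fingertips until both of its holes drop over the pins and it lies flat on the bed; do not lift it or tip it up. Leave the tools, jars and other things around it where they are.

Things in the scene. Friction and masses are not known exactly. Their poses are not given: they have to be found in the camera images.
- jig: Green steel bed plate of the punching jig, fixed to the bench, 200 x 300 x 15 mm (x, y, z). Origin: centre of its underside, on the bench. Its x axis points away from the robot when its yaw is 0, y to the left, z up. Two brass locating pins stand on its upper face (15 mm above the bench) at x = +20 mm, y = +62 and -62 mm, in line with the short white lines at its edges.
- pin_left (a point): Foot of the left brass pin (jig x = +20, y = +62 mm), on its axis, at the height of the bed's upper face. The pin is 9.5 mm tall: 12 mm diameter for the lower 4.5 mm, then a cone that narrows to a 4.4 mm flat tip.
- pin_right (a point): The same for the right pin (jig x = +20, y = -62 mm).
- guide: Loose aluminium guide plate, 130 x 190 x 10 mm (x, y, z), 0.4 to 0.65 kg, with a row of dark dots along its near edge and a red stripe between its two holes. Origin: centre of its underside, z up through it. It starts on top of the pins, near edge on the bed, sloping down to the robot: 5 to 30 mm too near, up to 25 mm aside, turned up to 0.2 rad. Home: origin and axes on the jig's, 15 mm higher.
- hole_left (a point): Centre of the guide's left hole (guide x = +20, y = +62 mm) at its underside; at the left pin's foot when home. Through hole of 16 mm diameter, so 2 mm of play all round on the pin.
- hole_right (a point): Centre of the guide's right hole (16 mm; guide x = +20, y = -62 mm) at its underside; at the right pin's foot when home. The plate slides under a push of a few newtons at any edge and drops where a hole comes over its pin; one hole may drop first, and the plate then swings about that pin.
- mallet: Bystander: wooden mallet 240 mm long, lying across beyond the jig; leave it alone. Origin under its middle.
- awl: Bystander: awl 150 mm long with a dark wooden handle, lying left of the jig; leave it alone. Origin under its middle.
- jar: Bystander: amber jar, 48 mm diameter, 55 mm tall, standing right of the jig; leave it alone. Origin: centre of its underside.
- weight: Bystander: brass weight, 48 mm diameter, 34 mm tall, standing right of the jig; leave it alone. Origin: centre of its underside.
- penpot: Bystander: grey concrete pot, 90 mm diameter, 100 mm tall, with pens in it, on the right of the bench; leave it alone. Origin: centre of its underside.
- tape: Bystander: tan ring, 80 mm diameter, 22 mm tall, on the right of the bench; leave it alone. Origin: centre of its underside.
- stone: Bystander: grey sharpening stone 160 x 60 x 25 mm, on the left of the bench; leave it alone. Origin: centre of its underside.

How it is judged:
By the outcome, as a careful person would: the job done as asked, in the order asked, and still so for the second after the job is handed in, with the robot touching nothing.
It also fails if it takes over 64 s, if anything falls off the work surface, if the arm or the gripper's body presses on something with over 40 N, if the wrist force passes 120 N, or if a joint passes its speed limit or range.

## Robot

A 6-joint arm with a two-finger parallel gripper is mounted at the origin on the work surface. World frame = base frame: x ahead of the robot, y to its left, z up, the work surface at z = 0. Lengths are in m, angles in rad, forces in N, time in s.
With the tool pointing down it reaches from about 0.3 to 0.875 m from the base axis. Payload 6.4 kg.
Tool frame: the origin (TCP) lies at the very end of the fingers, on their centre line; the grasp point (between the pads) lies 19 mm behind it (ctrl.grip_point_offset is the z of the grasp point in the tool frame, in m); z points along the fingers, y is the direction in which the jaws open and shut (so a half turn about z gives the same grasp; the last joint's range is limited). The gripper opens to 85 mm and grips with 20 to 120 N. Pads are 22 mm wide; open, the fingers measure 114 mm over their backs; the gripper's body (76 mm by 85 mm) begins 54 mm behind the grasp point. The pads swing forward as they close: fully open they stand 13 mm farther back than shut.
Start: joints at [1.032, 0.181, 1.607, -0, 1.354, -0.206], TCP at [0.188, 0.543, 0.21] pointing down, gripper open.
Joint ranges: [-2.99, 2.99], [-0.89, 2.07], [0.3, 2.58], [-1.14, 4.28], [0, 2.63], [-3.12, 3.12]. Speed limits (rad/s): [2.57, 2.57, 3.01, 3.14, 3.14, 3.14].

## Interface

Orientations are given as a unit quaternion [w, x, y, z].
In Python, from bench import status, cams, ctrl gives the robot as it stands.
- The arm moves only by the shell command python3 -m handwheel 'ROWS'. ROWS is JSON, a list of rows, each an object with "grip": the finger opening in cm, from 0 to 8.54; "linear": the shift along the tool's x, y, z in cm, a list of three; "rotation": the turn, a rotation vector about the tool's x, y, z in degrees, a list of three. A call has 1 to 12 rows; each row is the pose to reach, as a shift and turn from the pose commanded when the call began, along the tool's axes at that moment; what a row does not reach only later rows make up. A row lasts 1/12 s, in which the tool goes at most 41.7 mm and 7.16 degrees, less where a joint would pass 70% of its speed; a pose out of reach is approached as far as the arm can. A call with a gripper value outside its range is refused whole. The fingers move at their own pace and stop on an object; the grip force is fixed at half the most. Time passes only in rows, so rows that repeat a pose let the fingers close. It gives the time, the measured TCP pose, the force and the opening at its end, in the units of the state.
- status.get_obs(): the state, without advancing time (a new reading comes with each control period).
- cams.camera(name): name is "scene" or "top" or "wrist"; returns the picture (420x560x3 uint8, red, green, blue); there is no depth.
- cams.camera_info(name): a dict with "fovy" (degrees; the focal length in pixels is half the picture's height over the tangent of half this angle, whatever the lens; pixels are square), "cx", "cy" (the principal point, pixels), "k1" (the pictures are not rectified: a ray, as slopes to the right and down, at radius r is drawn at 1 + k1 r^2 times it, then the intrinsics apply), "world_from_camera" (4x4, takes a point from camera to world coordinates); the wrist camera has in their place "mount" (4x4, takes a point from camera to tool coordinates, whose origin is the TCP and whose axes are the flange's). Camera axes: x right, y down, z forward; pixel columns grow to the right and rows downward; lengths in m; the calibration is good to about 2 mm. A picture is of the moment at which its call begins: read the wrist's pose just before it. camera_info takes no time and is no camera call.
- ctrl.hand_in(): hands the job in, once; it reports no verdict.
The state is a dict: "time_s": time; "q": joint angles; "dq": joint speeds; "joint_efforts": joint torques, N m; "eef_pos": TCP position; "eef_rot": TCP orientation; "wrist_force": force on the tool from outside, world axes, zero at the start; "torque": the same for the moment, N m; "opening": opening from 0.0 (shut) to 1.0 (fully open).
Only numpy, scipy, OpenCV 4.12 (cv2) and the standard library are available. Lean on these libraries where they do the work, as an engineer would, in place of code of your own. Each camera call takes 0.05 s, during which the arm holds its last target.

## Working session

There is one attempt and no reset: what is moved stays moved. The work goes in short steps, Python scripts to look and compute and a shell command to move; the robot and the scene stay as the last step left them, time stands still between calls to the robot, and variables do not carry over. Pictures are saved under pics/ and viewed, and the job is handed in when it is done.

```bash
ls; mkdir -p pics
python3 - <<'E'
from bench import status,cams,ctrl
import cv2,numpy as np
o=status.get_obs();print({k:np.round(v,3).tolist() for k,v in o.items()})
print(ctrl.grip_point_offset)
for n in("scene","top"):
    cv2.imwrite(f"pics/{n}0.png",cams.camera(n)[:,:,::-1]);i=cams.camera_info(n);print(n,{k:np.round(v,4).tolist() for k,v in i.items()})
print(cams.camera_info("wrist"))
E
```

```text
pics
{'time_s': 0.0, 'q': [1.032, 0.182, 1.608, -0.0, 1.354, -0.206], 'dq': [-0.0, 0.001, -0.0, -0.0, -0.0, 0.0], 'joint_efforts': [-0.002, -44.487, -35.134, -0.0, 0.009, 0.0], 'eef_pos': [0.188, 0.543, 0.209], 'eef_rot': [-0.0, 0.166, 0.986, -0.001], 'wrist_force': [0.752, 0.693, -0.507], 'torque': [0.009, 0.024, 0.038], 'opening': 1.002}
-0.0187
scene {'fovy': 45.1047, 'cx': 279.3487, 'cy': 208.3903, 'k1': 0.0308, 'world_from_camera': [[0.7999, 0.4599, -0.3856, 1.1952], [0.6001, -0.605, 0.5233, -0.8525], [0.0074, -0.65, -0.7599, 1.2395], [0.0, 0.0, 0.0, 1.0]]}
top {'fovy': 44.3594, 'cx': 283.2784, 'cy': 217.5196, 'k1': -0.1139, 'world_from_camera': [[0.0005, -0.99, 0.1408, 0.3657], [-1.0, 0.0001, 0.0041, -0.0045], [-0.0041, -0.1408, -0.99, 1.5483], [0.0, 0.0, 0.0, 1.0]]}
{'fovy': 62.749326586589824, 'cx': 274.2136945111519, 'cy': 210.0236939034789, 'k1': -0.04279853822841269, 'mount': array([[ 8.07887337e-05, -9.55315162e-01, -2.95589133e-01,
         7.67387515e-02],
       [ 9.99999921e-01, -3.75530164e-05,  3.94681944e-04,
         3.74329780e-04],
       [-3.88145908e-04, -2.95589141e-01,  9.55315084e-01,
        -1.65455092e-01],
       [ 0.00000000e+00,  0.00000000e+00,  0.00000000e+00,
         1.00000000e+00]])}
```

View pics/scene0.png

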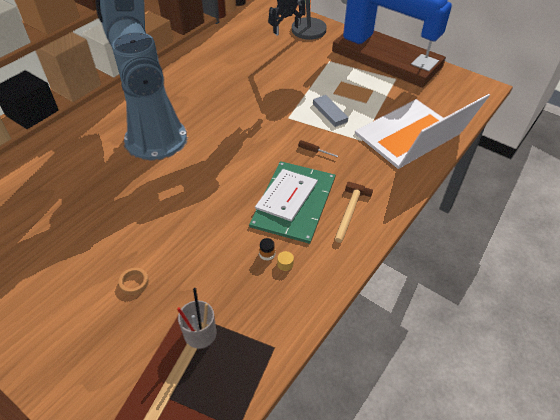

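View pics/top0.png

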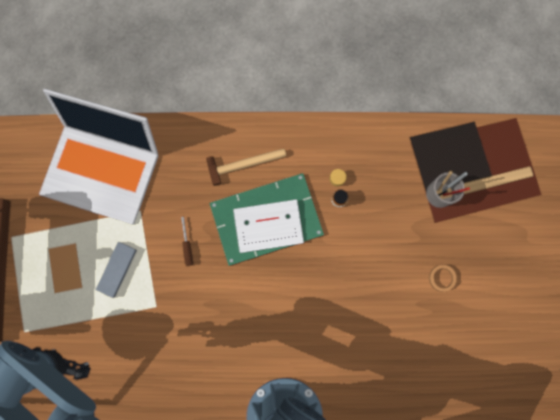

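Run:
```python
import cv2
im=cv2.imread('pics/top0.png')
cv2.imwrite('pics/topc.png',cv2.resize(im[130:300,180:380],None,fx=4,fy=3.5,interpolation=cv2.INTER_CUBIC)[:600])
im=cv2.imread('pics/scene0.png')
cv2.imwrite('pics/scenec.png',cv2.resize(im[150:330,150:380],None,fx=3.3,fy=3.3,interpolation=cv2.INTER_CUBIC))
```

```text
(no output)
```

Both views show the white guide on the green jig. In the top view the jig is near (267,220) and its yaw is a few degrees. The jar is at (340,198), the weight at (338,177), the awl at (187,242) and the mallet at (250,162).

View pics/topc.png

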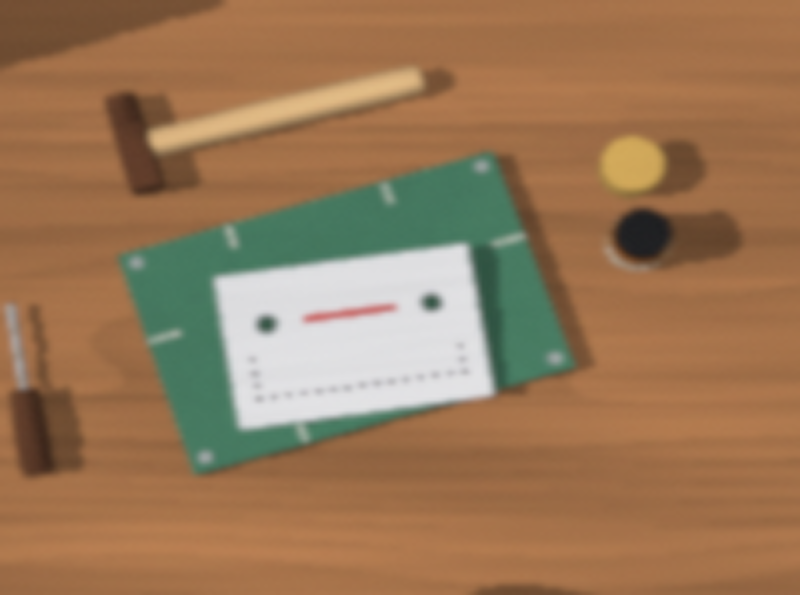

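```bash
cat > h.py <<'E'
import numpy as np,cv2
from scipy.spatial.transform import Rotation as R
from scipy.optimize import least_squares
from bench import status,cams
def pose():
    o=status.get_obs();T=np.eye(4);q=o['eef_rot'];T[:3,:3]=R.from_quat([q[1],q[2],q[3],q[0]]).as_matrix();T[:3,3]=o['eef_pos'];return T
def getcam(n,T=None):
    i=cams.camera_info(n);f=210/np.tan(np.radians(i['fovy'])/2)
    W=i['world_from_camera'] if n!='wrist' else T@i['mount']
    return dict(f=f,c=np.array([i['cx'],i['cy']]),k=i['k1'],W=np.array(W))
def proj(c,P):
    P=np.atleast_2d(P);p=(P-c['W'][:3,3])@c['W'][:3,:3];s=p[:,:2]/p[:,2:]
    return s*(1+c['k']*(s**2).sum(1,keepdims=True))*c['f']+c['c']
def unproj(c,uv,z):
    d=(np.atleast_2d(uv).astype(float)-c['c'])/c['f'];s=d.copy()
    for _ in range(20): s=d/(1+c['k']*(s**2).sum(1,keepdims=True))
    r=np.c_[s,np.ones(len(s))]@c['W'][:3,:3].T;o=c['W'][:3,3]
    return o+r*((z-o[2])/r[:,2:])
def T2(x,y,a,P,z=0):
    P=np.atleast_2d(P).astype(float);c,s=np.cos(a),np.sin(a)
    return np.c_[x+c*P[:,0]-s*P[:,1],y+s*P[:,0]+c*P[:,1],np.full(len(P),z) if P.shape[1]==2 else P[:,2]+z]
E
python3 - <<'E'
from h import *
c=getcam('top')
im=cv2.imread('pics/top0.png').astype(int)
b,g,r=im[...,0],im[...,1],im[...,2]
m=((g>r+20)&(g>b)).astype(np.uint8)
y,x=np.where(m[150:290,190:345]);pts=np.c_[x+190,y+150].astype(np.int32)
rect=cv2.boxPoints(cv2.minAreaRect(cv2.convexHull(pts)));print(rect)
P=unproj(c,rect,0.015);print(P,P.mean(0));print(np.linalg.norm(np.diff(P,axis=0),axis=1))
print('jar etc',unproj(c,[[340,198],[338,177],[187,242]],0.04))
E
```

```text
[[208.63376 203.21725]
 [302.7948  172.71439]
 [322.78458 234.4219 ]
 [228.62354 264.92477]]
[[ 0.62761753  0.22795362  0.015     ]
 [ 0.72174893 -0.05749685  0.015     ]
 [ 0.53272634 -0.11641148  0.015     ]
 [ 0.44138043  0.16447491  0.015     ]] [0.58086831 0.05463005 0.015     ]
[0.30057061 0.1979911  0.29536628]
jar etc [[ 0.63897867 -0.16703353  0.04      ]
 [ 0.70289879 -0.16208144  0.04      ]
 [ 0.50731273  0.28603994  0.04      ]]
```

View pics/scenec.png

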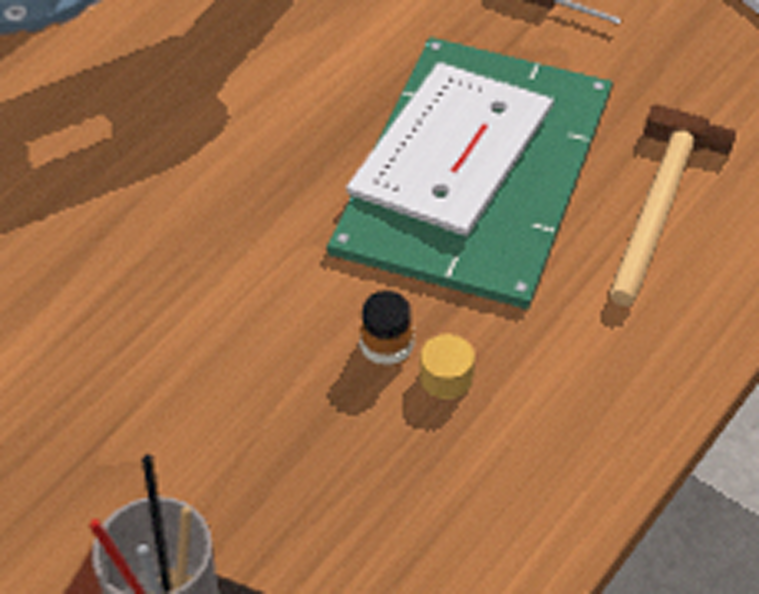

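Jig estimate: centre about (0.58, 0.055), yaw about 0.31. The edges measure 0.297–0.30 and 0.198 m, against the true 0.3 and 0.2. Next I move to a wrist view above it.

```bash
R='';
python3 -m handwheel '[{"grip":8.5,"linear":[-51.3,-34.4,-4],"rotation":[0,0,-37]},{"grip":8.5,"linear":[-51.3,-34.4,-4],"rotation":[0,0,-37]},{"grip":8.5,"linear":[-51.3,-34.4,-4],"rotation":[0,0,-37]},{"grip":8.5,"linear":[-51.3,-34.4,-4],"rotation":[0,0,-37]},{"grip":8.5,"linear":[-51.3,-34.4,-4],"rotation":[0,0,-37]},{"grip":8.5,"linear":[-51.3,-34.4,-4],"rotation":[0,0,-37]},{"grip":8.5,"linear":[-51.3,-34.4,-4],"rotation":[0,0,-37]},{"grip":8.5,"linear":[-51.3,-34.4,-4],"rotation":[0,0,-37]},{"grip":8.5,"linear":[-51.3,-34.4,-4],"rotation":[0,0,-37]},{"grip":8.5,"linear":[-51.3,-34.4,-4],"rotation":[0,0,-37]},{"grip":8.5,"linear":[-51.3,-34.4,-4],"rotation":[0,0,-37]},{"grip":8.5,"linear":[-51.3,-34.4,-4],"rotation":[0,0,-37]}]'
python3 -c "
from h import *
print(pose().round(3))"
```

```text
time_s: 1.1
eef_pos: [0.4772, 0.1599, 0.2407]
eef_rot: [-0.0, -0.156, 0.988, 0.0]
wrist_force: [0.8, 0.5, 1.4]
opening: 0.995
[[-0.951 -0.308 -0.     0.477]
 [-0.308  0.951  0.     0.16 ]
 [ 0.     0.    -1.     0.241]
 [ 0.     0.     0.     1.   ]]
```

```bash
python3 -m handwheel '[{"grip":8.5,"linear":[-1.6,-12,0],"rotation":[0,0,0]},{"grip":8.5,"linear":[-1.6,-12,0],"rotation":[0,0,0]},{"grip":8.5,"linear":[-1.6,-12,0],"rotation":[0,0,0]},{"grip":8.5,"linear":[-1.6,-12,0],"rotation":[0,0,0]},{"grip":8.5,"linear":[-1.6,-12,0],"rotation":[0,0,0]}]'
python3 -c "
from h import *
T=pose();print(T.round(4));np.save('T1.npy',T)
im=cams.camera('wrist');cv2.imwrite('pics/w1.png',im[:,:,::-1])"
```

```text
time_s: 1.52
eef_pos: [0.529, 0.0507, 0.24]
eef_rot: [-0.001, -0.154, 0.988, 0.0]
wrist_force: [-0.8, -0.1, 2.3]
opening: 0.994
[[-9.526e-01 -3.041e-01 -1.400e-03  5.290e-01]
 [-3.041e-01  9.526e-01  3.000e-04  5.070e-02]
 [ 1.300e-03  7.000e-04 -1.000e+00  2.400e-01]
 [ 0.000e+00  0.000e+00  0.000e+00  1.000e+00]]
```

View pics/w1.png

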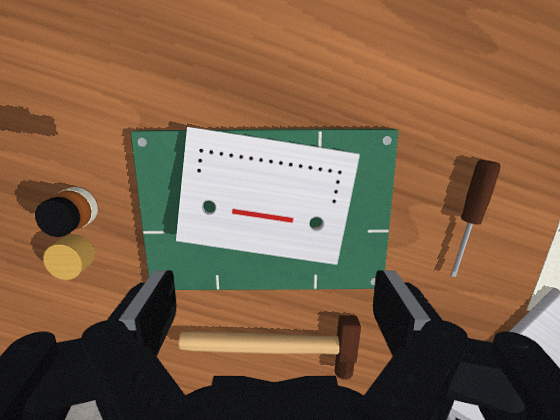

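The wrist view looks toward the robot, so up in the picture is jig −x. It shows the jig corners near (133,130), (398,130), (387,290) and (148,290). The guide's corners are near (188,127), (358,154), (337,264) and (177,240), and its holes are at (209,207) and (316,223).

```bash
cat >> h.py <<'E'
JC=np.array([[-.1,-.15],[-.1,.15],[.1,.15],[.1,-.15]])
GC=np.array([[-.065,-.095,.01],[-.065,.095,.01],[.065,.095,.01],[.065,-.095,.01],[.02,-.062,.01],[.02,.062,.01]])
def quad(mask):
    n,l,s,_=cv2.connectedComponentsWithStats(mask.astype(np.uint8));k=1+np.argmax(s[1:,4])
    return quadp(np.argwhere(l==k)[:,::-1])
def quadp(p):
    h=cv2.convexHull(p.astype(np.int32))
    q=cv2.approxPolyN(h,4,ensure_convex=True)[0].astype(float) if hasattr(cv2,'approxPolyN') else None
    # refine: fit line to hull-outline points near each side
    out=np.zeros((420,560),np.uint8);cv2.fillPoly(out,[h],255)
    e=np.argwhere(cv2.morphologyEx(out,cv2.MORPH_GRADIENT,np.ones((2,2),np.uint8))>0)[:,::-1].astype(float)
    L=[]
    for i in range(4):
        a,b=q[i],q[(i+1)%4];d=(b-a)/np.linalg.norm(b-a);n=np.array([-d[1],d[0]])
        t=(e-a)@d;s=e[(abs((e-a)@n)<4)&(t>10)&(t<np.linalg.norm(b-a)-10)]
        vx,vy,x,y=cv2.fitLine(s.astype(np.float32),cv2.DIST_HUBER,0,.01,.01).ravel();L.append(np.cross([x,y,1],[x+vx,y+vy,1]))
    r=[]
    for i in range(4):
        x=np.cross(L[i-1],L[i]);r.append(x[:2]/x[2])
    return np.array(r)
def order(q,ref): # match to ref projected
    return np.array([q[np.argmin(((q-r)**2).sum(1))] for r in ref])
def masks(im):
    im=im.astype(int);r,g,b=im[...,0],im[...,1],im[...,2]
    return (g>r+25)&(g>b+5),(im.min(2)>150)&(im.max(2)-im.min(2)<40)
def fitguide(c,uv,g0,w=None):
    def f(p):
        P=R.from_rotvec(p[3:]).apply(GC)+p[:3];return np.r_[(proj(c,P)-uv).ravel(),(p[3:5]*0)]
    return least_squares(f,g0,loss='soft_l1')
def tojig(j,P):
    P=np.atleast_2d(P)-[j[0],j[1],.015];return P@R.from_euler('z',j[2]).as_matrix()
E
python3 - <<'E'
from h import *
im=cv2.imread('pics/w1.png')[:,:,::-1];c=getcam('wrist',np.load('T1.npy'))
g,w=masks(im)
roi=np.zeros(g.shape,bool);roi[110:300,110:410]=1
n=cv2.morphologyEx(((g)&roi).astype(np.uint8),cv2.MORPH_OPEN,np.ones((3,3)))
q=quadp(np.argwhere(n>0)[:,::-1]);print('jigq',q.round(1))
j0=[.58,.055,.31]
f=lambda j:(proj(c,T2(*j,JC,.015))-order(q,proj(c,T2(*j0,JC,.015)))).ravel()
s=least_squares(f,j0);print('jig',s.x.round(4),s.fun.round(1));j=s.x;np.save('jig.npy',j)
roi2=np.zeros(g.shape,bool);roi2[120:270,170:365]=1
gq=quad(w&roi2);print(gq.round(1))
# holes by dark blob
gray=im.astype(int).sum(2);hs=[]
for u,v in((209,207),(316,223)):
    sub=gray[v-12:v+13,u-12:u+13]<420;yy,xx=np.where(sub);hs.append([u-12+xx.mean(),v-12+yy.mean()])
print(hs)
ax=R.from_euler('z',j[2]-.15)*R.from_euler('y',-.1)
g0=np.r_[j[0],j[1],.02,ax.as_rotvec()]
P0=proj(c,R.from_rotvec(g0[3:]).apply(GC)+g0[:3])
uv=np.r_[order(gq,P0[:4]),np.array(hs)];
print(P0.round(0))
sg=fitguide(c,uv,g0);print(sg.x.round(4),sg.fun.round(1))
G=R.from_rotvec(sg.x[3:]);print('euler',(R.from_euler('z',-j[2])*G).as_euler('zyx').round(3))
print('holes (jig)',(tojig(j,G.apply([[.02,.062,0],[.02,-.062,0],[0,0,0],[-.065,.095,0],[-.065,-.095,0],[.065,.095,0],[.065,-.095,0]])+sg.x[:3])*1000).round(1))
E
```

```text
jigq [[383.2 288.9]
 [150.2 290.4]
 [130.  130.2]
 [399.4 128.6]]
jig [0.58   0.0576 0.3146] [ 0.4  0.5 -0.4  0.4  0.1 -0.5  0.  -0.9]
[[337.8 265.4]
 [175.3 241.6]
 [186.6 126.7]
 [364.8 132.8]]
[[np.float64(208.9855072463768), np.float64(206.7536231884058)], [np.float64(316.0), np.float64(223.0)]]
[[188. 150.]
 [357. 174.]
 [336. 281.]
 [178. 260.]
 [210. 228.]
 [316. 242.]]
[ 0.5539  0.0492  0.0284  0.1226 -0.1347  0.1859] [-0.4 -0.2 -4.8 15.7  2.9  0.5  0.6 -0.7 -1.5 -0.2  1.3 -0.7  0.  -0. ]
euler [-0.121 -0.158  0.091]
holes (jig) [[  -0.4   58.5   23.1]
 [ -15.2  -63.9    9.6]
 [ -27.4    0.    13.4]
 [ -79.8  102.5   14.4]
 [-102.4  -85.    -6.3]
 [  47.7   85.    33.2]
 [  25.  -102.5   12.5]]
```

```bash
cat >> h.py <<'E'
HY=R.from_euler
def solve(im,c,j,gx,gy,gyaw,verbose=True):
    """gx,gy,gyaw: guess for guide origin in the jig frame; constrained fit x,y,yaw,pitch,roll,z"""
    _,w=masks(im)
    Rj=HY('z',j[2]);o=np.array([j[0],j[1],.015])
    def pts(p,G=GC): return Rj.apply(HY('zyx',p[3:6]).apply(G)+p[:3])+o
    g0=np.r_[gx,gy,.003,gyaw,-.06,0];P0=proj(c,pts(g0))
    roi=np.zeros(w.shape,np.uint8);cv2.fillConvexPoly(roi,cv2.convexHull(P0[:4].astype(np.int32)),1);roi=cv2.dilate(roi,np.ones((41,41)))
    m=cv2.morphologyEx((w&(roi>0)).astype(np.uint8),cv2.MORPH_CLOSE,np.ones((5,5)))
    m=cv2.morphologyEx(m,cv2.MORPH_OPEN,np.ones((15,15)))
    q=quad(m);uvc=order(q,P0[:4])
    # holes from homography of corners
    H=cv2.getPerspectiveTransform(GC[:4,:2].astype(np.float32),uvc.astype(np.float32))
    hh=cv2.perspectiveTransform(GC[None,4:,:2].astype(np.float32),H)[0];hs=[]
    gray=im.astype(int).sum(2)
    for u,v in hh:
        u,v=int(round(u)),int(round(v));s=gray[v-11:v+12,u-11:u+12];yy,xx=np.where(s<(s.max()+s.min())/2);hs.append([u-11+xx.mean(),v-11+yy.mean()])
    uv=np.r_[uvc,hs]
    def f(p): 
        B=HY('zyx',p[3:6]).apply(GC-[0,0,.01])+p[:3]
        return np.r_[(proj(c,pts(p))-uv).ravel(),(B[:2,2].mean())/.001]  # near edge on bed
    s=least_squares(f,g0,loss='soft_l1');p=s.x
    K=np.array([[.02,.062,0],[.02,-.062,0]])
    B=(HY('zyx',p[3:6]).apply(K)+p[:3])*1000
    if verbose:
        print('uv',uv.round(1).tolist());print('res',s.fun.round(1));print('guide xyz mm',(p[:3]*1000).round(1),'yaw pitch roll',p[3:].round(3))
        print('hole L',B[0].round(1),'err',(B[0]-[20,62,0]).round(1),' hole R',B[1].round(1),'err',(B[1]-[20,-62,0]).round(1))
        print('near L,R; far L,R',((HY('zyx',p[3:6]).apply([[-.065,.095,0],[-.065,-.095,0],[.065,.095,0],[.065,-.095,0]])+p[:3])*1000).round(1).tolist())
    return p
E
python3 - <<'E'
from h import *
im=cv2.imread('pics/w1.png')[:,:,::-1];c=getcam('wrist',np.load('T1.npy'));j=np.load('jig.npy')
p=solve(im,c,j,-.027,0,-.15)
lines=T2(*j,[[.02,.15],[.02,-.15],[.1,.062],[.1,-.062]],.015);print(proj(c,lines).round(1))
E
```

```text
uv [[186.6, 126.3], [360.7, 153.3], [337.8, 265.4], [175.4, 241.6], [209.0, 206.8], [316.0, 222.9]]
res [ 0.9  0.1 -1.1 -0.1  0.1 -0.4 -0.  -0.6 -0.7  0.4  0.7  0.5  0.2]
guide xyz mm [-24.7   0.4   8. ] yaw pitch roll [-0.157 -0.121 -0.   ]
hole L [ 4.6 58.5 11.5] err [-15.4  -3.5  11.5]  hole R [-14.7 -63.9   9.2] err [-34.7  -1.9   9.2]
near L,R; far L,R [[-73.6, 104.4, 2.0], [-103.2, -83.2, -1.5], [53.8, 84.1, 17.5], [24.2, -103.6, 13.9]]
[[389.3 230. ]
 [142.6 231.4]
 [315.  289.1]
 [218.3 289.5]]
```

The guide fit is consistent, with residuals around 1 px. Relative to the jig the guide sits 25 mm too near, yaw −0.157, sideways about 0. Before pushing I check how high the open fingertips sit relative to the TCP.

Run:
```python
from h import *
T=np.load('T1.npy');c=getcam('wrist',T)
for z in(0,-.013):
    P=np.array([[x,y,z] for y in(-.057,-.0425,.0425,.057) for x in(-.011,.011)])
    print(z,proj(c,P@T[:3,:3].T+T[:3,3]).round(0).tolist())
im=cv2.imread('pics/w1.png');cv2.imwrite('pics/w1f.png',cv2.resize(im[255:400,100:460],None,fx=2.2,fy=2.2))
```

```text
0 [[166.0, 274.0], [162.0, 236.0], [193.0, 274.0], [190.0, 236.0], [351.0, 274.0], [354.0, 236.0], [378.0, 274.0], [382.0, 236.0]]
-0.013 [[158.0, 286.0], [154.0, 246.0], [187.0, 286.0], [183.0, 246.0], [357.0, 287.0], [360.0, 246.0], [386.0, 286.0], [390.0, 246.0]]
```

View pics/w1f.png

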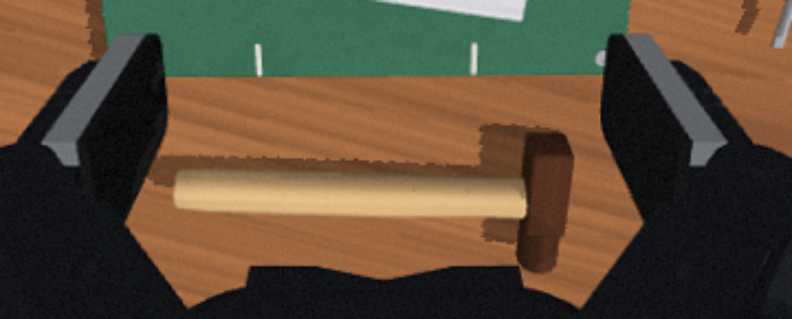

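```bash
python3 -m handwheel '[{"grip":0,"linear":[0,0,0],"rotation":[0,0,0]},{"grip":0,"linear":[0,0,0],"rotation":[0,0,0]},{"grip":0,"linear":[0,0,0],"rotation":[0,0,0]},{"grip":0,"linear":[0,0,0],"rotation":[0,0,0]},{"grip":0,"linear":[0,0,0],"rotation":[0,0,0]},{"grip":0,"linear":[0,0,0],"rotation":[0,0,0]},{"grip":0,"linear":[0,0,0],"rotation":[0,0,0]},{"grip":0,"linear":[0,0,0],"rotation":[0,0,0]}]'
python3 - <<'E'
from h import *
T=pose();im=cams.camera('wrist');cv2.imwrite('pics/w2.png',im[:,:,::-1])
c=getcam('wrist',T)
for z in(0,-.013,-.026):
    P=np.array([[x,y,z] for y in(-.015,0,.015) for x in(-.011,.011)])
    print(z,proj(c,P@T[:3,:3].T+T[:3,3]).round(0).tolist())
cv2.imwrite('pics/w2f.png',cv2.resize(im[200:400,150:400,::-1],None,fx=3,fy=3))
E
```

```text
time_s: 2.23
eef_pos: [0.5288, 0.0527, 0.2408]
eef_rot: [0.0, -0.156, 0.988, -0.0]
wrist_force: [0.6, -0.5, -0.0]
opening: 0.002
0 [[244.0, 274.0], [243.0, 236.0], [272.0, 274.0], [272.0, 236.0], [300.0, 274.0], [301.0, 236.0]]
-0.013 [[242.0, 287.0], [241.0, 246.0], [272.0, 287.0], [272.0, 246.0], [302.0, 287.0], [303.0, 246.0]]
-0.026 [[239.0, 301.0], [238.0, 258.0], [272.0, 301.0], [272.0, 258.0], [304.0, 301.0], [306.0, 258.0]]
```

View pics/w2f.png

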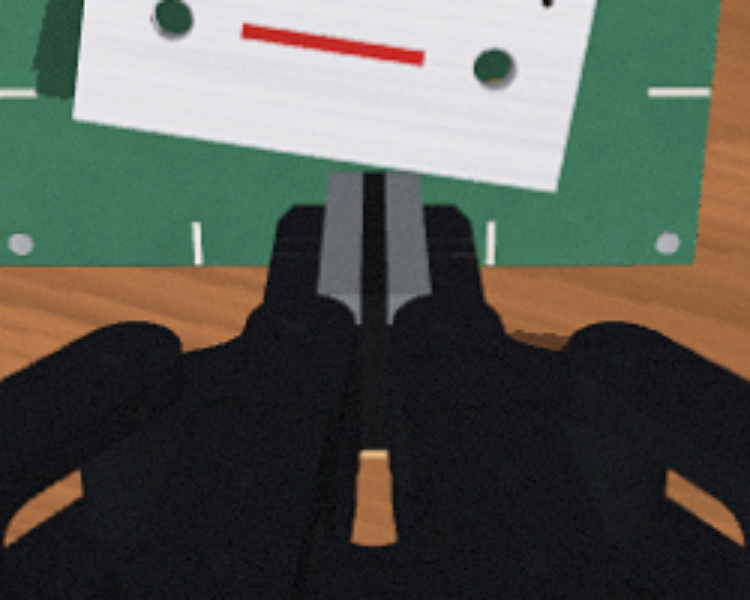

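```bash
cat >> h.py <<'E'
def where():
    T=pose();j=np.load('jig.npy');p=tojig(j,T[:3,3])[0]*1000
    a=np.arctan2(-T[0,1],T[1,1])-j[2]
    print('TCP jig mm',p.round(1),'z world',(T[2,3]*1000).round(1),'yaw vs jig deg',np.degrees(a).round(2)); return T
E
python3 - <<'E'
from h import *
where()
E
python3 -m handwheel '[{"grip":5,"linear":[0,0,0],"rotation":[0,0,0]},{"grip":5,"linear":[10,0,0],"rotation":[0,0,0]},{"grip":5,"linear":[10,0,0],"rotation":[0,0,0]},{"grip":5,"linear":[10,0,0],"rotation":[0,0,0]},{"grip":5,"linear":[10,0,0],"rotation":[0,0,0]},{"grip":5,"linear":[10,0,0],"rotation":[0,0,0]},{"grip":5,"linear":[10,0,0],"rotation":[0,0,0]}]'
python3 - <<'E'
from h import *
where()
im=cams.camera('wrist');cv2.imwrite('pics/w3.png',im[:,:,::-1])
E
```

```text
TCP jig mm [-50.2  11.1 225.8] z world 240.8 yaw vs jig deg -0.09
time_s: 2.87
eef_pos: [0.4344, 0.0217, 0.2412]
eef_rot: [0.001, -0.156, 0.988, -0.0]
wrist_force: [0.2, -0.0, 0.4]
opening: 0.586
TCP jig mm [-149.5   10.8  226.2] z world 241.2 yaw vs jig deg -0.11
```

View pics/w3.png

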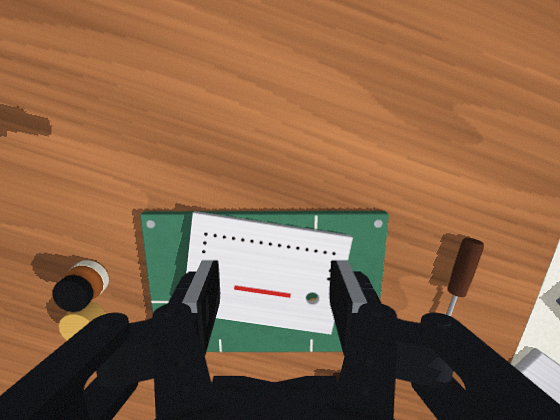

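At 5 cm opening the fingertips are at row 262 (257 shut, 271 fully open), so they sit about 5 mm behind the TCP. Next I descend in front of the near edge.

```bash
python3 -m handwheel '[{"grip":5,"linear":[0,-1.6,21],"rotation":[0,0,0]},{"grip":5,"linear":[0,-1.6,21],"rotation":[0,0,0]},{"grip":5,"linear":[0,-1.6,21],"rotation":[0,0,0]},{"grip":5,"linear":[0,-1.6,21],"rotation":[0,0,0]},{"grip":5,"linear":[0,-1.6,21],"rotation":[0,0,0]},{"grip":5,"linear":[0,-1.6,21],"rotation":[0,0,0]},{"grip":5,"linear":[0,-1.6,21],"rotation":[0,0,0]}]'
python3 - <<'E'
from h import *
where()
im=cams.camera('scene');cv2.imwrite('pics/s4.png',cv2.resize(im[130:280,180:380,::-1],None,fx=4,fy=4,interpolation=cv2.INTER_CUBIC))
im=cams.camera('wrist');cv2.imwrite('pics/w4.png',im[:,:,::-1])
E
```

```text
time_s: 3.5
eef_pos: [0.4365, 0.0073, 0.0286]
eef_rot: [-0.003, -0.156, 0.988, 0.002]
wrist_force: [0.3, -0.1, 1.2]
opening: 0.583
TCP jig mm [-152.    -3.5   13.6] z world 28.6 yaw vs jig deg -0.09
```

View pics/s4.png

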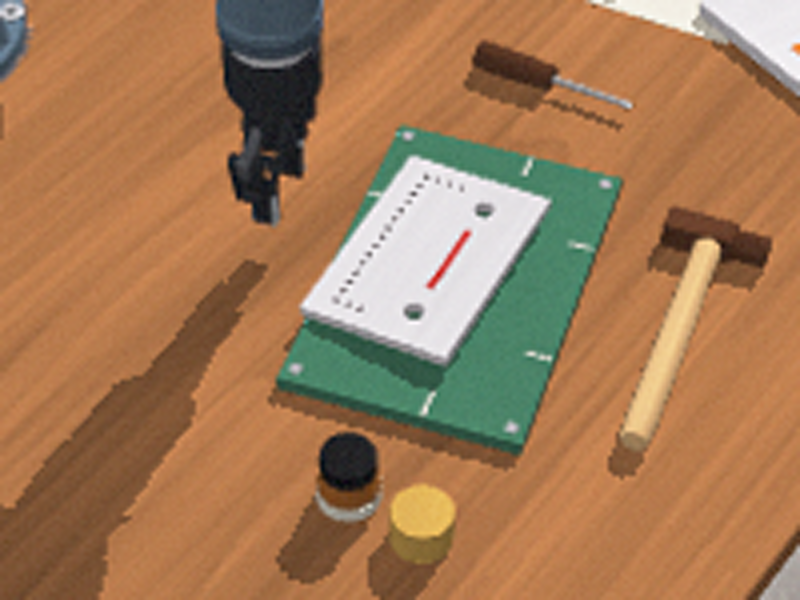

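View pics/w4.png

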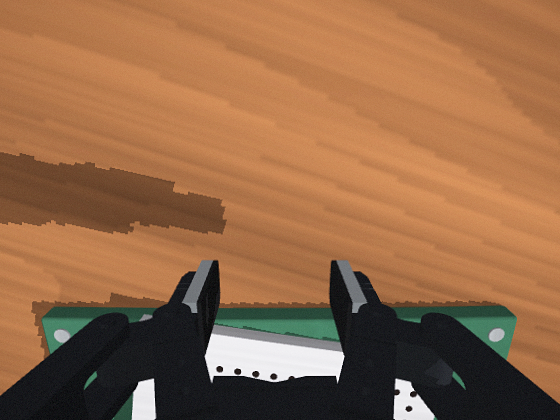

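Run:
```python
from h import *
T=where();c=getcam('scene')
for z in(0,-.005,-.015,-.026):
    P=np.array([[x,y,z] for y in(-.025,-.0325) for x in(-.011,0,.011)])
    print(z,((proj(c,P@T[:3,:3].T+T[:3,3])-[180,130])*4).round(0).tolist())
```

```text
TCP jig mm [-148.4   -5.7   17.7] z world 32.7 yaw vs jig deg -0.07
0 [[280.0, 238.0], [268.0, 234.0], [255.0, 231.0], [277.0, 244.0], [264.0, 241.0], [252.0, 237.0]]
-0.005 [[280.0, 233.0], [267.0, 230.0], [255.0, 227.0], [277.0, 240.0], [264.0, 237.0], [251.0, 233.0]]
-0.015 [[280.0, 225.0], [267.0, 222.0], [254.0, 218.0], [276.0, 231.0], [264.0, 228.0], [251.0, 225.0]]
-0.026 [[279.0, 216.0], [266.0, 212.0], [254.0, 209.0], [276.0, 222.0], [263.0, 219.0], [250.0, 215.0]]
```

Both views suggest the tips sit noticeably behind the TCP, by around 20 mm. I'll check this with a gentle touch on the bare bench.

```bash
python3 -m handwheel '[{"grip":5,"linear":[0,0,1],"rotation":[0,0,0]},{"grip":5,"linear":[0,0,2],"rotation":[0,0,0]},{"grip":5,"linear":[0,0,2.4],"rotation":[0,0,0]},{"grip":5,"linear":[0,0,2.4],"rotation":[0,0,0]},{"grip":5,"linear":[0,0,2.4],"rotation":[0,0,0]}]'
python3 - <<'E'
from h import *
where()
im=cams.camera('scene');cv2.imwrite('pics/s5.png',cv2.resize(im[150:230,210:310,::-1],None,fx=8,fy=7,interpolation=cv2.INTER_CUBIC))
E
python3 -m handwheel '[{"grip":5,"linear":[0,0,0.4],"rotation":[0,0,0]},{"grip":5,"linear":[0,0,0.4],"rotation":[0,0,0]},{"grip":5,"linear":[0,0,0.4],"rotation":[0,0,0]}]'
```

```text
time_s: 4.02
eef_pos: [0.4386, 0.0066, 0.0069]
eef_rot: [0.0, -0.156, 0.988, -0.0]
wrist_force: [0.4, 1.1, -0.4]
opening: 0.583
TCP jig mm [-150.2   -4.8   -8.1] z world 6.9 yaw vs jig deg -0.09
time_s: 4.32
eef_pos: [0.4385, 0.0066, 0.0026]
eef_rot: [-0.0, -0.156, 0.988, 0.0]
wrist_force: [-0.1, 0.3, -0.2]
opening: 0.586
```

View pics/s5.png

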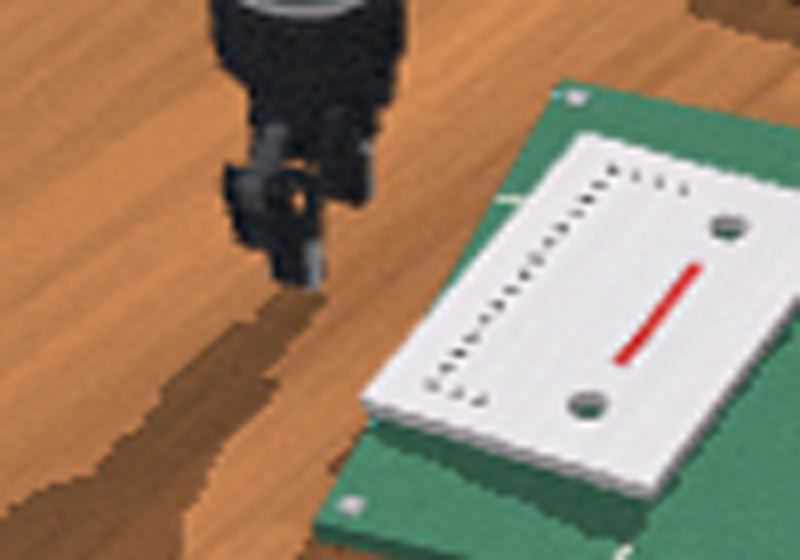

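```bash
python3 - <<'E'
from h import *
T=where();T[2,3]=.0069;c=getcam('scene')
for z in(0,-.005,-.015,-.026):
    P=np.array([[x,y,z] for y in(-.025,-.0325) for x in(-.011,0,.011)])
    print(z,((proj(c,P@T[:3,:3].T+T[:3,3])-[210,150])*[8,7]).round(0).tolist())
E
python3 -m handwheel '[{"grip":5,"linear":[0,0,0.4],"rotation":[0,0,0]},{"grip":5,"linear":[0,0,0.4],"rotation":[0,0,0]}]'
python3 -m handwheel '[{"grip":5,"linear":[0,0,0.3],"rotation":[0,0,0]},{"grip":5,"linear":[0,0,0.3],"rotation":[0,0,0]}]'
```

```text
TCP jig mm [-150.4   -4.8  -12.4] z world 2.6 yaw vs jig deg -0.09
0 [[319.0, 311.0], [294.0, 305.0], [269.0, 299.0], [313.0, 322.0], [288.0, 316.0], [263.0, 311.0]]
-0.005 [[319.0, 304.0], [294.0, 298.0], [269.0, 292.0], [312.0, 315.0], [287.0, 309.0], [262.0, 303.0]]
-0.015 [[318.0, 289.0], [293.0, 284.0], [268.0, 278.0], [311.0, 301.0], [286.0, 295.0], [261.0, 289.0]]
-0.026 [[317.0, 273.0], [292.0, 267.0], [266.0, 262.0], [310.0, 285.0], [285.0, 279.0], [260.0, 273.0]]
time_s: 4.48
eef_pos: [0.4383, 0.0066, -0.0018]
eef_rot: [-0.0, -0.156, 0.988, 0.0]
wrist_force: [0.3, 0.1, -0.7]
opening: 0.589
time_s: 4.65
eef_pos: [0.4383, 0.0066, -0.0047]
eef_rot: [-0.0, -0.156, 0.988, 0.0]
wrist_force: [-0.5, 0.4, 0.1]
opening: 0.587
```

```bash
python3 -m handwheel '[{"grip":5,"linear":[0,0,0.2],"rotation":[0,0,0]},{"grip":5,"linear":[0,0,0.2],"rotation":[0,0,0]}]'
python3 -m handwheel '[{"grip":5,"linear":[0,0,0.2],"rotation":[0,0,0]},{"grip":5,"linear":[0,0,0.2],"rotation":[0,0,0]}]'
python3 -m handwheel '[{"grip":5,"linear":[0,0,0.2],"rotation":[0,0,0]},{"grip":5,"linear":[0,0,0.2],"rotation":[0,0,0]}]'
```

```text
time_s: 4.82
eef_pos: [0.4384, 0.0066, -0.0066]
eef_rot: [-0.0, -0.156, 0.988, 0.0]
wrist_force: [-0.8, -0.2, 0.3]
opening: 0.581
time_s: 4.98
eef_pos: [0.4384, 0.0066, -0.0085]
eef_rot: [-0.0, -0.156, 0.988, 0.0]
wrist_force: [-0.3, 0.3, 0.5]
opening: 0.59
time_s: 5.15
eef_pos: [0.4384, 0.0066, -0.0105]
eef_rot: [-0.0, -0.156, 0.988, 0.0]
wrist_force: [0.1, -0.8, -0.2]
opening: 0.587
```

```bash
python3 -m handwheel '[{"grip":5,"linear":[0,0,0.2],"rotation":[0,0,0]},{"grip":5,"linear":[0,0,0.2],"rotation":[0,0,0]}]'
python3 - <<'E'
from h import *
im=cams.camera('scene');cv2.imwrite('pics/s6.png',cv2.resize(im[150:230,210:310,::-1],None,fx=8,fy=7,interpolation=cv2.INTER_CUBIC))
E
```

```text
time_s: 5.32
eef_pos: [0.4384, 0.0066, -0.0126]
eef_rot: [-0.0, -0.156, 0.988, 0.0]
wrist_force: [-0.1, -0.5, 0.7]
opening: 0.586
```

View pics/s6.png

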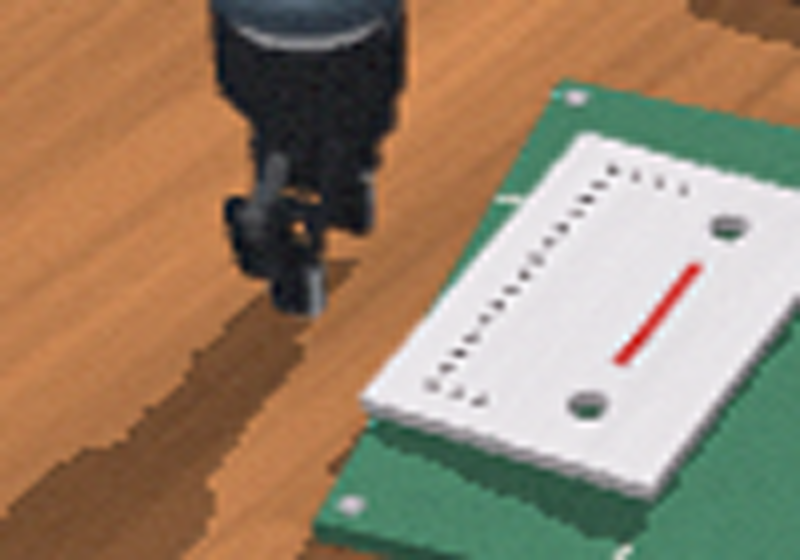

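```bash
python3 -m handwheel '[{"grip":5,"linear":[0,0,0.2],"rotation":[0,0,0]},{"grip":5,"linear":[0,0,0.2],"rotation":[0,0,0]}]'
python3 -m handwheel '[{"grip":5,"linear":[0,0,0.15],"rotation":[0,0,0]},{"grip":5,"linear":[0,0,0.15],"rotation":[0,0,0]}]'
```

```text
time_s: 5.53
eef_pos: [0.4384, 0.0066, -0.0145]
eef_rot: [-0.0, -0.156, 0.988, 0.0]
wrist_force: [0.0, -0.7, -0.0]
opening: 0.586
time_s: 5.7
eef_pos: [0.4384, 0.0066, -0.016]
eef_rot: [-0.0, -0.156, 0.988, 0.0]
wrist_force: [0.2, 1.3, 0.7]
opening: 0.588
```

```bash
python3 -m handwheel '[{"grip":5,"linear":[0,0,0.15],"rotation":[0,0,0]},{"grip":5,"linear":[0,0,0.15],"rotation":[0,0,0]}]'
python3 -m handwheel '[{"grip":5,"linear":[0,0,0.15],"rotation":[0,0,0]},{"grip":5,"linear":[0,0,0.15],"rotation":[0,0,0]}]'
python3 -m handwheel '[{"grip":5,"linear":[0,0,0.15],"rotation":[0,0,0]},{"grip":5,"linear":[0,0,0.15],"rotation":[0,0,0]}]'
```

```text
time_s: 5.87
eef_pos: [0.4384, 0.0066, -0.0175]
eef_rot: [-0.0, -0.156, 0.988, 0.0]
wrist_force: [-0.5, 0.1, -0.2]
opening: 0.585
time_s: 6.03
eef_pos: [0.4385, 0.0066, -0.019]
eef_rot: [-0.0, -0.156, 0.988, 0.0]
wrist_force: [-0.0, 0.3, -0.2]
opening: 0.587
time_s: 6.2
eef_pos: [0.4385, 0.0066, -0.0205]
eef_rot: [-0.0, -0.156, 0.988, 0.0]
wrist_force: [-0.0, 0.1, -0.4]
opening: 0.583
```

```bash
python3 -m handwheel '[{"grip":5,"linear":[0,0,0.15],"rotation":[0,0,0]},{"grip":5,"linear":[0,0,0.15],"rotation":[0,0,0]}]'
python3 - <<'E'
from h import *
im=cams.camera('scene');cv2.imwrite('pics/s7.png',cv2.resize(im[150:230,210:310,::-1],None,fx=8,fy=7,interpolation=cv2.INTER_CUBIC))
E
```

```text
time_s: 6.37
eef_pos: [0.4385, 0.0066, -0.022]
eef_rot: [-0.0, -0.156, 0.988, 0.0]
wrist_force: [-0.2, 0.0, -0.4]
opening: 0.588
```

View pics/s7.png

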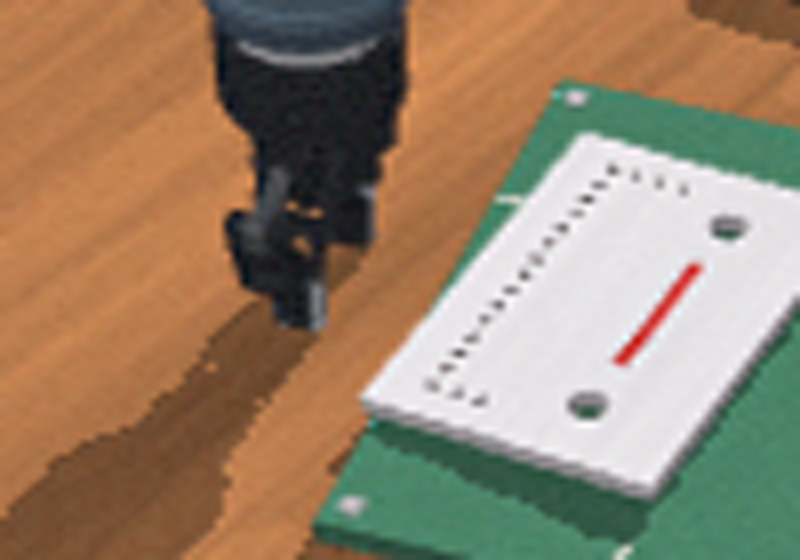

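```bash
python3 -m handwheel '[{"grip":5,"linear":[0,0,0.1],"rotation":[0,0,0]},{"grip":5,"linear":[0,0,0.1],"rotation":[0,0,0]}]'
python3 -m handwheel '[{"grip":5,"linear":[0,0,0.1],"rotation":[0,0,0]},{"grip":5,"linear":[0,0,0.1],"rotation":[0,0,0]}]'
python3 -m handwheel '[{"grip":5,"linear":[0,0,0.1],"rotation":[0,0,0]},{"grip":5,"linear":[0,0,0.1],"rotation":[0,0,0]}]'
```

```text
time_s: 6.58
eef_pos: [0.4385, 0.0066, -0.0229]
eef_rot: [-0.0, -0.156, 0.988, 0.0]
wrist_force: [1.1, -0.2, -0.2]
opening: 0.582
time_s: 6.75
eef_pos: [0.4385, 0.0066, -0.0239]
eef_rot: [-0.0, -0.156, 0.988, 0.0]
wrist_force: [0.8, -0.3, -0.1]
opening: 0.589
time_s: 6.92
eef_pos: [0.4387, 0.0065, -0.0246]
eef_rot: [0.0, -0.156, 0.988, -0.0]
wrist_force: [-1.3, -0.1, 4.0]
opening: 0.582
```

The tips touch the bench with TCP z = −24.6 mm, giving 4 N. So at 5 cm opening the real tips are about 24 mm behind the stated TCP. I'll raise to a tip height of about 19 mm and approach the edge.

```bash
python3 -m handwheel '[{"grip":5,"linear":[0,0,-2],"rotation":[0,0,0]},{"grip":5,"linear":[-2,0,-2],"rotation":[0,0,0]},{"grip":5,"linear":[-4,0,-2],"rotation":[0,0,0]},{"grip":5,"linear":[-4,0,-2],"rotation":[0,0,0]},{"grip":5,"linear":[-4,0,-2],"rotation":[0,0,0]}]'
python3 - <<'E'
from h import *
where()
im=cams.camera('wrist');cv2.imwrite('pics/w8.png',im[:,:,::-1])
im=cams.camera('scene');cv2.imwrite('pics/s8.png',cv2.resize(im[140:240,220:340,::-1],None,fx=6,fy=6,interpolation=cv2.INTER_CUBIC))
E
```

```text
time_s: 7.33
eef_pos: [0.4769, 0.019, -0.0048]
eef_rot: [0.0, -0.156, 0.988, -0.0]
wrist_force: [-0.4, 0.2, 0.4]
opening: 0.586
TCP jig mm [-110.    -4.9  -19.8] z world -4.8 yaw vs jig deg -0.04
```

View pics/s8.png

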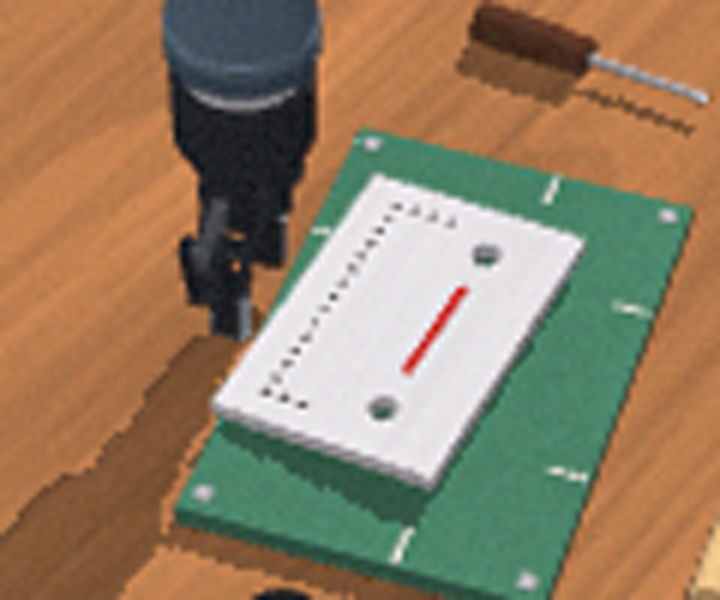

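View pics/w8.png

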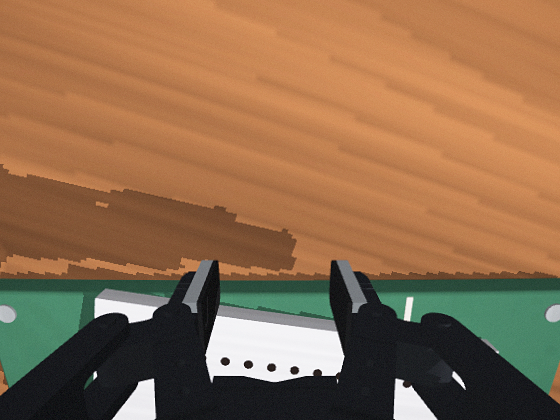

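The fingers stand just in front of the near edge, with the right fingertip at crop (235,335). Now I push slowly.

```bash
python3 -m handwheel '[{"grip":5,"linear":[-0.3,0,0],"rotation":[0,0,0]},{"grip":5,"linear":[-0.6,0,0],"rotation":[0,0,0]},{"grip":5,"linear":[-0.9,0,0],"rotation":[0,0,0]}]'
python3 -m handwheel '[{"grip":5,"linear":[-0.3,0,0],"rotation":[0,0,0]},{"grip":5,"linear":[-0.6,0,0],"rotation":[0,0,0]},{"grip":5,"linear":[-0.9,0,0],"rotation":[0,0,0]}]'
python3 - <<'E'
from h import *
T=where()
im=cams.camera('scene');cv2.imwrite('pics/s9.png',cv2.resize(im[140:240,220:340,::-1],None,fx=6,fy=6,interpolation=cv2.INTER_CUBIC))
E
```

```text
time_s: 7.68
eef_pos: [0.4842, 0.0215, -0.0052]
eef_rot: [-0.001, -0.156, 0.988, 0.0]
wrist_force: [-2.4, -1.2, 0.6]
opening: 0.582
time_s: 7.93
eef_pos: [0.4937, 0.0245, -0.005]
eef_rot: [-0.0, -0.156, 0.988, 0.0]
wrist_force: [-1.9, -1.1, -0.2]
opening: 0.583
TCP jig mm [-92.3  -4.9 -20. ] z world -5.0 yaw vs jig deg -0.1
```

View pics/s9.png

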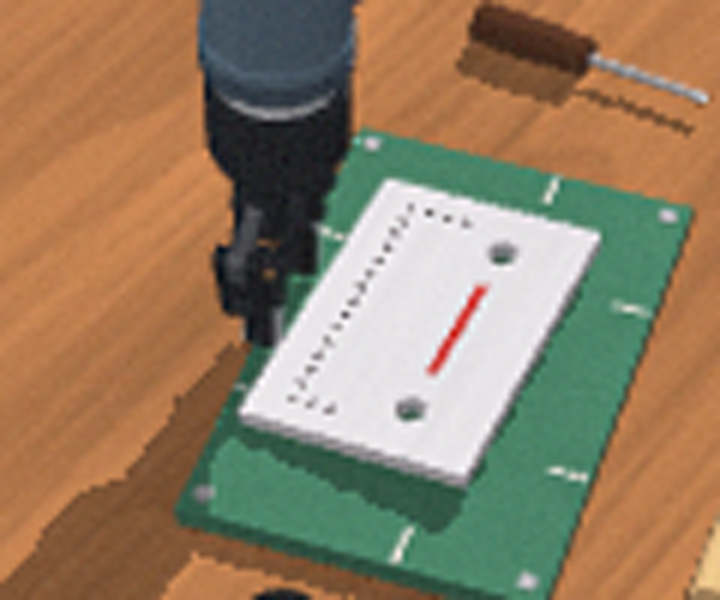

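The plate slides and turns under about 2.5 N. Continuing.

```bash
python3 -m handwheel '[{"grip":5,"linear":[-0.2,0,0],"rotation":[0,0,0]},{"grip":5,"linear":[-0.4,0,0],"rotation":[0,0,0]},{"grip":5,"linear":[-0.6,0,0],"rotation":[0,0,0]},{"grip":5,"linear":[-0.8,0,0],"rotation":[0,0,0]}]'
python3 - <<'E'
from h import *
T=where()
im=cams.camera('scene');cv2.imwrite('pics/s10.png',cv2.resize(im[140:240,220:340,::-1],None,fx=6,fy=6,interpolation=cv2.INTER_CUBIC))
im=cams.camera('top');cv2.imwrite('pics/t10.png',cv2.resize(im[160:280,200:340,::-1],None,fx=5,fy=5,interpolation=cv2.INTER_CUBIC))
E
```

```text
time_s: 8.32
eef_pos: [0.5014, 0.0269, -0.0048]
eef_rot: [-0.0, -0.156, 0.988, -0.0]
wrist_force: [-2.6, -1.0, 0.5]
opening: 0.585
TCP jig mm [-84.2  -4.9 -19.8] z world -4.8 yaw vs jig deg -0.09
```

View pics/s10.png

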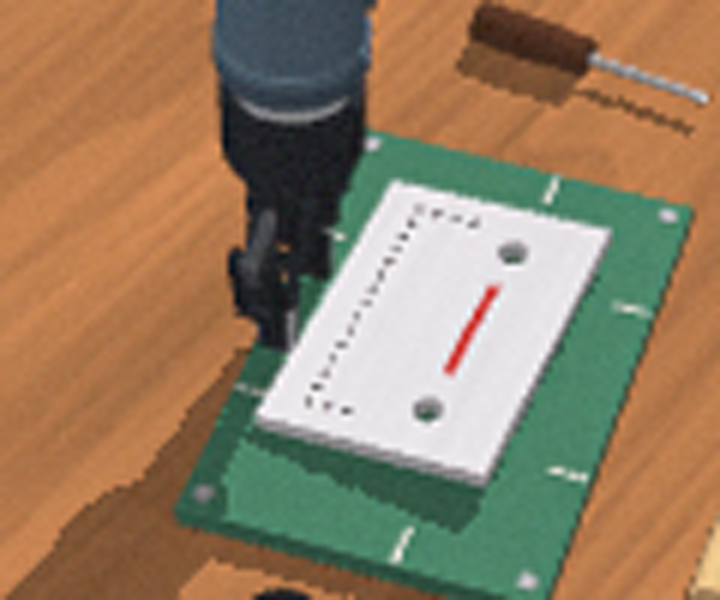

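View pics/t10.png

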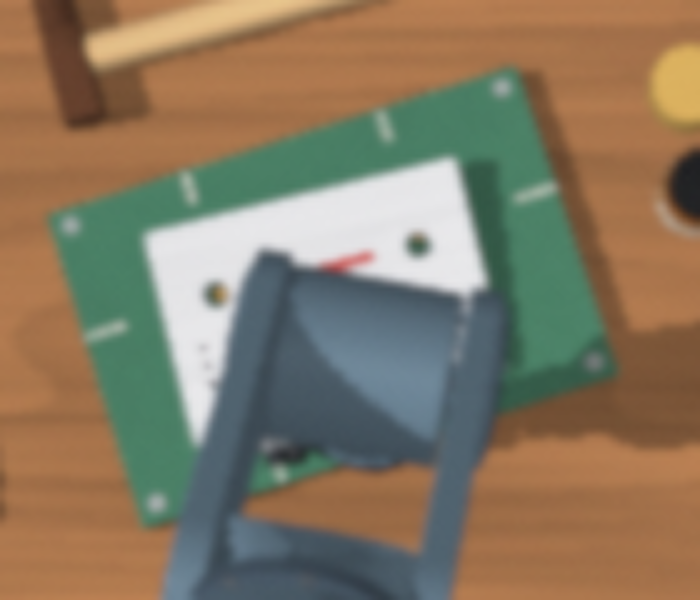

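```bash
python3 -m handwheel '[{"grip":5,"linear":[2,0,0],"rotation":[0,0,0]},{"grip":5,"linear":[2,0,0],"rotation":[0,0,0]},{"grip":8.5,"linear":[2,0,-4],"rotation":[0,0,0]},{"grip":8.5,"linear":[1,0,-8],"rotation":[0,0,0]},{"grip":8.5,"linear":[-2,0,-24],"rotation":[0,0,0]},{"grip":8.5,"linear":[-2,0,-24],"rotation":[0,0,0]},{"grip":8.5,"linear":[-2,0,-24],"rotation":[0,0,0]},{"grip":8.5,"linear":[-2,0,-24],"rotation":[0,0,0]},{"grip":8.5,"linear":[-2,0,-24],"rotation":[0,0,0]},{"grip":8.5,"linear":[-2,0,-24],"rotation":[0,0,0]}]'
cat > look.py <<'E'
from h import *
import sys
n=sys.argv[1];T=where();im=cams.camera('wrist');cv2.imwrite(f'pics/{n}.png',im[:,:,::-1])
c=getcam('wrist',T);j=np.load('jig.npy')
p=solve(im,c,j,*map(float,sys.argv[2:5]))
d=im[:,:,::-1].copy()
for f in((.02,.062),(.02,-.062)):
    for z in(.0,.0095):
        u=proj(c,T2(*j,[f],.015+z))[0];cv2.circle(d,tuple(np.round(u).astype(int)),2,(0,0,255),-1);print('pin z',z,u.round(1))
cv2.imwrite(f'pics/{n}c.png',cv2.resize(im[150:330,130:400,::-1],None,fx=2.9,fy=2.9,interpolation=cv2.INTER_CUBIC))
E
python3 look.py w11 -.012 0 -.06
```

```text
time_s: 9.25
eef_pos: [0.5233, 0.0331, 0.2388]
eef_rot: [0.004, -0.156, 0.988, -0.001]
wrist_force: [-0.1, -0.1, -0.5]
opening: 0.993
TCP jig mm [-61.5  -5.7 223.8] z world 238.8 yaw vs jig deg -0.07
uv [[200.2, 160.3], [373.2, 171.5], [357.4, 279.3], [198.5, 271.8], [228.3, 235.5], [334.2, 241.5]]
res [ 0.8 -0.2 -1.9 -0.2  0.2 -0.2  0.1 -0.6 -0.2  0.6  0.3  0.5  0.3]
guide xyz mm [-4.9  4.3  6.5] yaw pitch roll [-0.071 -0.094 -0.035]
hole L [19.4 64.8  6.7] err [-0.6  2.8  6.7]  hole R [ 10.6 -58.8  10.2] err [-9.4  3.2 10.2]
near L,R; far L,R [[-62.7, 103.5, -2.4], [-76.2, -86.0, 2.9], [66.4, 94.7, 10.1], [52.9, -94.8, 15.4]]
pin z 0.0 [329.6 237.9]
pin z 0.0095 [330.8 240.9]
pin z 0.0 [227.7 237.9]
pin z 0.0095 [226.7 240.9]
```

View pics/w11c.png

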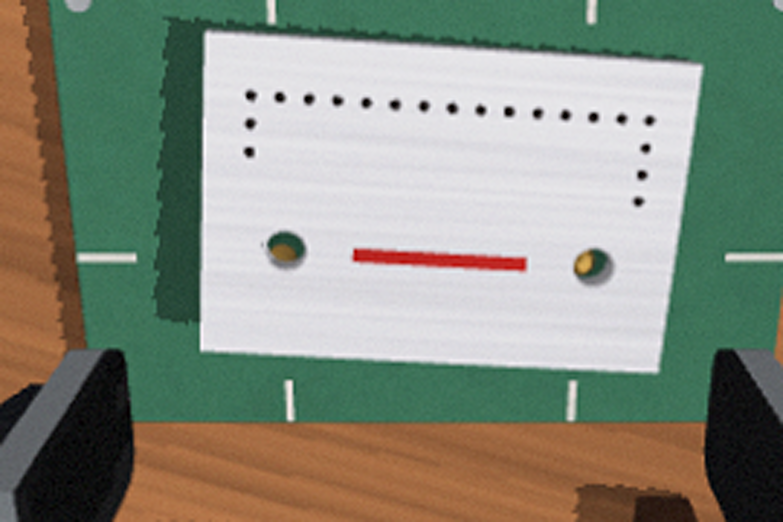

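The left pin's tip is already in the left hole. Its brass shows on the right side of the hole at crop (585,263), and the plate dips on the left. The right hole at crop (286,247) is still about 9 mm short. The holes are about 3 mm too far left. So the plan is to nudge −y at the left edge, then swing the right side forward.

```bash
python3 -m handwheel '[{"grip":0,"linear":[-7.1,12.6,0],"rotation":[0,0,0]},{"grip":0,"linear":[-7.1,12.6,0],"rotation":[0,0,0]},{"grip":0,"linear":[-7.1,12.6,4],"rotation":[0,0,0]},{"grip":0,"linear":[-7.1,12.6,22],"rotation":[0,0,0]},{"grip":0,"linear":[-7.1,12.6,22],"rotation":[0,0,0]},{"grip":0,"linear":[-7.1,12.6,22],"rotation":[0,0,0]},{"grip":0,"linear":[-7.1,12.6,22],"rotation":[0,0,0]},{"grip":0,"linear":[-7.1,12.6,22],"rotation":[0,0,0]},{"grip":0,"linear":[-7.1,12.6,22],"rotation":[0,0,0]},{"grip":0,"linear":[-7.1,12.6,22],"rotation":[0,0,0]}]'
python3 - <<'E'
from h import *
T=where()
im=cams.camera('scene');cv2.imwrite('pics/s12.png',cv2.resize(im[130:240,210:350,::-1],None,fx=5.4,fy=5.4,interpolation=cv2.INTER_CUBIC))
E
```

```text
time_s: 10.13
eef_pos: [0.5459, 0.1746, 0.0122]
eef_rot: [-0.004, -0.156, 0.988, 0.0]
wrist_force: [0.4, 0.5, 0.8]
opening: -0.003
TCP jig mm [  3.8 121.7  -2.8] z world 12.2 yaw vs jig deg -0.08
```

View pics/s12.png

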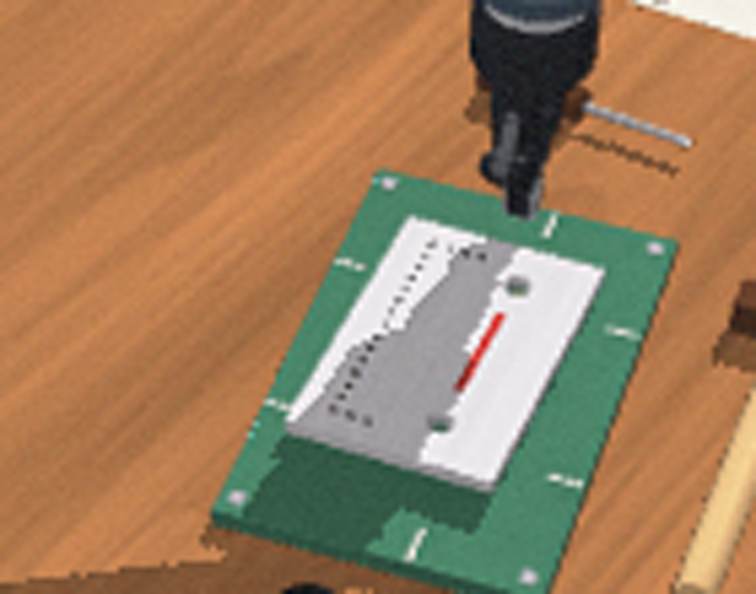

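The closed fingertips hover just left of the guide's left edge, at crop (520,215). I lower to working height, checking for bed contact.

```bash
python3 -m handwheel '[{"grip":0,"linear":[0,0,0.7],"rotation":[0,0,0]},{"grip":0,"linear":[0,0,1.2],"rotation":[0,0,0]},{"grip":0,"linear":[0,0,1.2],"rotation":[0,0,0]}]'
python3 -m handwheel '[{"grip":0,"linear":[0,0,0.15],"rotation":[0,0,0]},{"grip":0,"linear":[0,0,0.15],"rotation":[0,0,0]}]'
python3 -m handwheel '[{"grip":0,"linear":[0,0,0.15],"rotation":[0,0,0]},{"grip":0,"linear":[0,0,0.15],"rotation":[0,0,0]}]'
python3 -m handwheel '[{"grip":0,"linear":[0,0,0.15],"rotation":[0,0,0]},{"grip":0,"linear":[0,0,0.15],"rotation":[0,0,0]}]'
```

```text
time_s: 10.43
eef_pos: [0.5499, 0.1746, 0.0041]
eef_rot: [0.001, -0.156, 0.988, -0.0]
wrist_force: [-0.2, 0.4, -0.3]
opening: 0.001
time_s: 10.6
eef_pos: [0.5497, 0.1747, 0.0024]
eef_rot: [0.001, -0.156, 0.988, -0.0]
wrist_force: [0.3, -0.2, -0.1]
opening: 0.0
time_s: 10.77
eef_pos: [0.5493, 0.1747, 0.0004]
eef_rot: [0.0, -0.156, 0.988, -0.0]
wrist_force: [-0.5, -0.4, 0.1]
opening: 0.001
time_s: 10.93
eef_pos: [0.549, 0.1748, -0.0015]
eef_rot: [-0.0, -0.156, 0.988, -0.0]
wrist_force: [-0.2, 0.4, 0.3]
opening: -0.002
```

```bash
python3 -m handwheel '[{"grip":0,"linear":[0,-0.4,0],"rotation":[0,0,0]},{"grip":0,"linear":[0,-0.8,0],"rotation":[0,0,0]},{"grip":0,"linear":[0,-1.2,0],"rotation":[0,0,0]},{"grip":0,"linear":[0,-1.2,0],"rotation":[0,0,0]}]'
python3 -m handwheel '[{"grip":0,"linear":[0,-0.15,0],"rotation":[0,0,0]},{"grip":0,"linear":[0,-0.3,0],"rotation":[0,0,0]}]'
python3 -m handwheel '[{"grip":0,"linear":[0,-0.15,0],"rotation":[0,0,0]},{"grip":0,"linear":[0,-0.3,0],"rotation":[0,0,0]}]'
python3 - <<'E'
from h import *
T=where()
im=cams.camera('scene');cv2.imwrite('pics/s13.png',cv2.resize(im[130:240,210:350,::-1],None,fx=5.4,fy=5.4,interpolation=cv2.INTER_CUBIC))
E
```

```text
time_s: 11.27
eef_pos: [0.5532, 0.1626, -0.0013]
eef_rot: [0.0, -0.155, 0.988, -0.0]
wrist_force: [-0.7, -0.2, 0.0]
opening: -0.002
time_s: 11.43
eef_pos: [0.5539, 0.1603, -0.0013]
eef_rot: [0.0, -0.156, 0.988, -0.0]
wrist_force: [0.8, 0.0, 1.1]
opening: -0.0
time_s: 11.6
eef_pos: [0.5547, 0.1576, -0.0013]
eef_rot: [-0.0, -0.156, 0.988, 0.0]
wrist_force: [-1.4, 3.7, -0.3]
opening: -0.003
TCP jig mm [  6.9 102.9 -16.3] z world -1.3 yaw vs jig deg -0.09
```

View pics/s13.png

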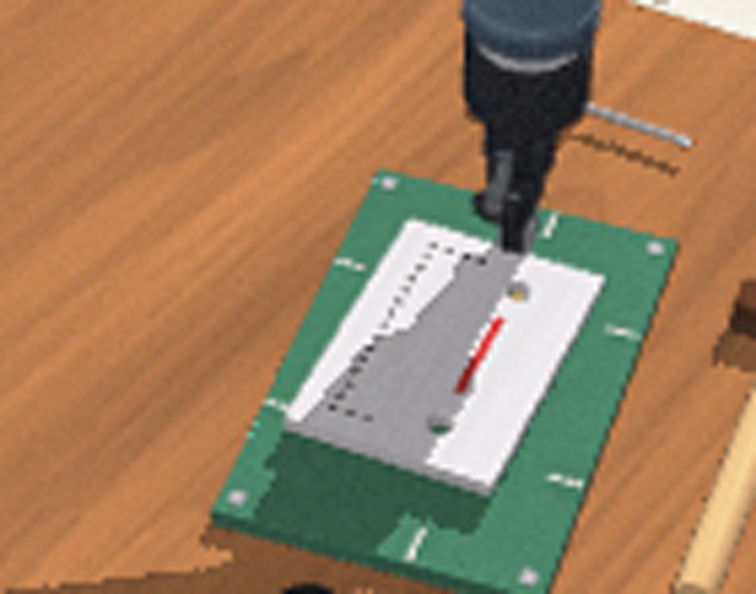

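The brass of the left pin now shows in the left hole at crop (517,295), and the left side looks lower. I back off and measure.

```bash
python3 -m handwheel '[{"grip":0,"linear":[0,1.5,0],"rotation":[0,0,0]},{"grip":0,"linear":[0,1.5,-4],"rotation":[0,0,0]},{"grip":8.5,"linear":[6.5,-10.5,-24],"rotation":[0,0,0]},{"grip":8.5,"linear":[6.5,-10.5,-24],"rotation":[0,0,0]},{"grip":8.5,"linear":[6.5,-10.5,-24],"rotation":[0,0,0]},{"grip":8.5,"linear":[6.5,-10.5,-24],"rotation":[0,0,0]},{"grip":8.5,"linear":[6.5,-10.5,-24],"rotation":[0,0,0]},{"grip":8.5,"linear":[6.5,-10.5,-24],"rotation":[0,0,0]},{"grip":8.5,"linear":[6.5,-10.5,-24],"rotation":[0,0,0]},{"grip":8.5,"linear":[6.5,-10.5,-24],"rotation":[0,0,0]}]'
python3 look.py w14 -.005 .002 -.06
```

```text
time_s: 12.48
eef_pos: [0.5264, 0.0366, 0.241]
eef_rot: [0.002, -0.155, 0.988, -0.001]
wrist_force: [0.1, 0.1, -0.3]
opening: 0.991
TCP jig mm [-57.4  -3.4 226. ] z world 241.0 yaw vs jig deg -0.21
uv [[196.0, 157.6], [369.1, 168.0], [353.1, 274.0], [196.0, 268.6], [225.1, 232.3], [330.2, 237.5]]
res [ 1.1 -0.  -2.4 -0.3  0.1 -0.1 -0.1 -0.7 -0.1  0.7  0.2  0.3  0.3]
guide xyz mm [-4.6  2.6  4.7] yaw pitch roll [-0.071 -0.064 -0.052]
hole L [19.7 63.   3.1] err [-0.3  1.   3.1]  hole R [ 11.  -60.6   9. ] err [-9.   1.4  9. ]
near L,R; far L,R [[-62.6, 101.6, -4.2], [-76.0, -87.7, 4.8], [66.9, 92.8, 4.5], [53.4, -96.5, 13.6]]
pin z 0.0 [327.6 234.5]
pin z 0.0095 [328.7 237.4]
pin z 0.0 [225.9 234.7]
pin z 0.0095 [224.8 237.7]
```

View pics/w14c.png

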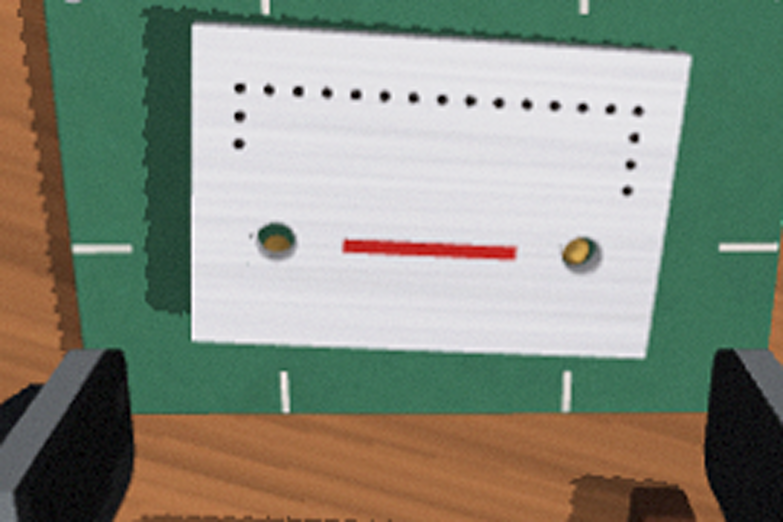

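The left hole is on its pin. Now I push the near edge at its right end with closed fingers so the plate swings about the left pin, about 10 mm at the contact.

```bash
python3 -m handwheel '[{"grip":0,"linear":[5.8,-7.2,0],"rotation":[0,0,0]},{"grip":0,"linear":[5.8,-7.2,0],"rotation":[0,0,0]},{"grip":0,"linear":[5.8,-7.2,4],"rotation":[0,0,0]},{"grip":0,"linear":[5.8,-7.2,23],"rotation":[0,0,0]},{"grip":0,"linear":[5.8,-7.2,23],"rotation":[0,0,0]},{"grip":0,"linear":[5.8,-7.2,23],"rotation":[0,0,0]},{"grip":0,"linear":[5.8,-7.2,23],"rotation":[0,0,0]},{"grip":0,"linear":[5.8,-7.2,23],"rotation":[0,0,0]},{"grip":0,"linear":[5.8,-7.2,23.9],"rotation":[0,0,0]},{"grip":0,"linear":[5.8,-7.2,23.9],"rotation":[0,0,0]},{"grip":0,"linear":[5.8,-7.2,23.9],"rotation":[0,0,0]}]'
python3 -c "
from h import *
where()"
```

```text
time_s: 13.45
eef_pos: [0.492, -0.0481, -0.0005]
eef_rot: [-0.001, -0.156, 0.988, 0.0]
wrist_force: [-0.1, -0.4, -0.1]
opening: -0.002
TCP jig mm [-116.4  -73.3  -15.5] z world -0.5 yaw vs jig deg -0.05
```

```bash
python3 -m handwheel '[{"grip":0,"linear":[-1,0,0],"rotation":[0,0,0]},{"grip":0,"linear":[-2,0,0],"rotation":[0,0,0]},{"grip":0,"linear":[-2.7,0,0],"rotation":[0,0,0]},{"grip":0,"linear":[-2.7,0,0],"rotation":[0,0,0]}]'
python3 -m handwheel '[{"grip":0,"linear":[-0.2,0,0],"rotation":[0,0,0]},{"grip":0,"linear":[-0.4,0,0],"rotation":[0,0,0]},{"grip":0,"linear":[-0.6,0,0],"rotation":[0,0,0]}]'
python3 -m handwheel '[{"grip":0,"linear":[-0.15,0,0],"rotation":[0,0,0]},{"grip":0,"linear":[-0.3,0,0],"rotation":[0,0,0]}]'
python3 - <<'E'
from h import *
T=where()
im=cams.camera('scene');cv2.imwrite('pics/s15.png',cv2.resize(im[130:240,210:350,::-1],None,fx=5.4,fy=5.4,interpolation=cv2.INTER_CUBIC))
E
```

```text
time_s: 13.78
eef_pos: [0.5212, -0.0404, 0.0015]
eef_rot: [0.002, -0.156, 0.988, -0.001]
wrist_force: [-0.2, 0.3, -0.0]
opening: -0.003
time_s: 14.03
eef_pos: [0.5233, -0.0385, -0.0003]
eef_rot: [-0.0, -0.156, 0.988, -0.0]
wrist_force: [-1.7, -2.4, 0.2]
opening: -0.0
time_s: 14.2
eef_pos: [0.5261, -0.0376, -0.0005]
eef_rot: [-0.0, -0.156, 0.988, 0.0]
wrist_force: [-0.2, 0.0, 0.4]
opening: 0.001
TCP jig mm [-80.8 -73.9 -15.5] z world -0.5 yaw vs jig deg -0.11
```

View pics/s15.png

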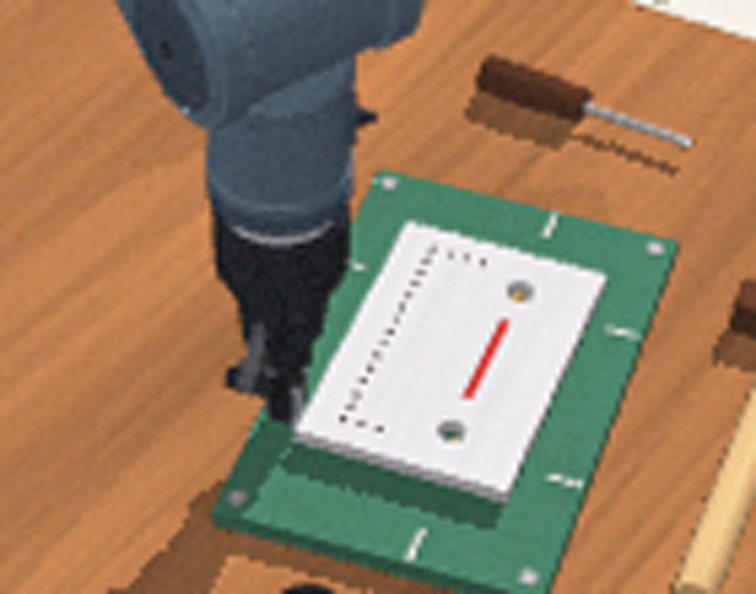

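The right end is coming forward. A little more.

```bash
python3 -m handwheel '[{"grip":0,"linear":[-0.1,0,0],"rotation":[0,0,0]},{"grip":0,"linear":[-0.2,0,0],"rotation":[0,0,0]},{"grip":0,"linear":[-0.2,0,0],"rotation":[0,0,0]}]'
python3 -m handwheel '[{"grip":0,"linear":[-0.1,0,0],"rotation":[0,0,0]},{"grip":0,"linear":[-0.2,0,0],"rotation":[0,0,0]},{"grip":0,"linear":[-0.2,0,0],"rotation":[0,0,0]}]'
python3 - <<'E'
from h import *
T=where()
im=cams.camera('scene');cv2.imwrite('pics/s16.png',cv2.resize(im[130:240,210:350,::-1],None,fx=5.4,fy=5.4,interpolation=cv2.INTER_CUBIC))
E
```

```text
time_s: 14.5
eef_pos: [0.5287, -0.0368, -0.0002]
eef_rot: [0.0, -0.156, 0.988, 0.0]
wrist_force: [-0.1, 0.2, -0.1]
opening: 0.003
time_s: 14.75
eef_pos: [0.5305, -0.0362, -0.0002]
eef_rot: [0.0, -0.156, 0.988, -0.0]
wrist_force: [0.3, -0.5, -0.5]
opening: 0.001
TCP jig mm [-76.1 -73.9 -15.2] z world -0.2 yaw vs jig deg -0.09
```

View pics/s16.png

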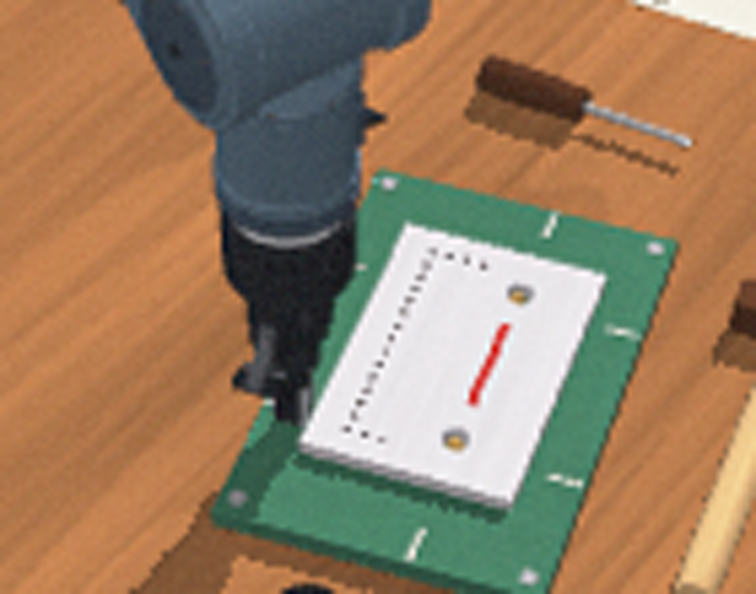

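Both pins now show brass in their holes, at crop (519,294) and (456,438), and the shadow along the right edge is nearly gone. I back off and measure.

```bash
python3 -m handwheel '[{"grip":0,"linear":[2,0,0],"rotation":[0,0,0]},{"grip":0,"linear":[2,0,0],"rotation":[0,0,0]},{"grip":0,"linear":[2,0,-4],"rotation":[0,0,0]},{"grip":8.5,"linear":[-2,7,-24],"rotation":[0,0,0]},{"grip":8.5,"linear":[-2,7,-24],"rotation":[0,0,0]},{"grip":8.5,"linear":[-2,7,-24],"rotation":[0,0,0]},{"grip":8.5,"linear":[-2,7,-24],"rotation":[0,0,0]},{"grip":8.5,"linear":[-2,7,-24],"rotation":[0,0,0]},{"grip":8.5,"linear":[-2,7,-24],"rotation":[0,0,0]},{"grip":8.5,"linear":[-2,7,-24],"rotation":[0,0,0]},{"grip":8.5,"linear":[-2,7,-24],"rotation":[0,0,0]}]'
python3 look.py w17 .0 .00 .0
```

```text
time_s: 15.72
eef_pos: [0.5278, 0.0366, 0.2395]
eef_rot: [0.0, -0.156, 0.988, -0.0]
wrist_force: [-0.5, 0.7, -1.0]
opening: 0.995
TCP jig mm [-56.2  -3.8 224.5] z world 239.5 yaw vs jig deg -0.06
uv [[193.2, 166.5], [364.7, 168.2], [355.6, 274.0], [199.0, 274.0], [225.3, 237.5], [330.0, 239.2]]
res [ 0.4 -0.2 -0.8 -0.3 -0.3  0.1  0.  -0.6  0.   1.2  0.5  0.1  0.2]
guide xyz mm [0.4 1.8 2.3] yaw pitch roll [-0.013 -0.033 -0.014]
hole L [21.2 63.5  2.1] err [1.2 1.5 2.1]  hole R [ 19.6 -60.4   3.8] err [-0.4  1.6  3.8]
near L,R; far L,R [[-63.3, 97.6, -1.1], [-65.8, -92.4, 1.5], [66.6, 96.0, 3.2], [64.2, -94.0, 5.8]]
pin z 0.0 [327.6 234.8]
pin z 0.0095 [328.8 237.7]
pin z 0.0 [225.4 234.9]
pin z 0.0095 [224.4 237.8]
```

View pics/w17c.png

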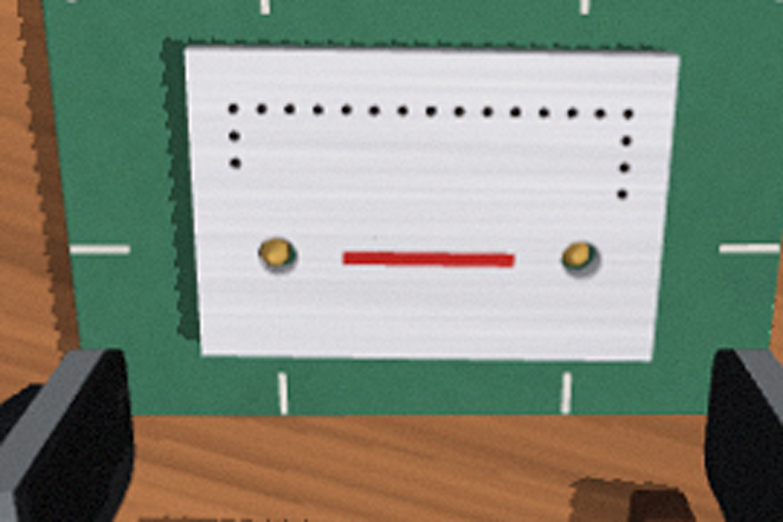

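```bash
cat > flat.py <<'E'
from h import *
import sys
n=sys.argv[1]; uv=np.array(eval(sys.argv[2]));T=pose();c=getcam('wrist',T)
im=cv2.imread(f'pics/{n}.png')[:,:,::-1]
# refit jig in this image incl. height, to cancel calibration error
g,w=masks(im);j=np.load('jig.npy')
roi=np.zeros(g.shape,np.uint8);cv2.fillConvexPoly(roi,proj(c,T2(*j,JC*1.08,.015)).astype(np.int32),1)
m=cv2.morphologyEx((g&(roi>0)).astype(np.uint8),cv2.MORPH_OPEN,np.ones((3,3)));m[290:,:]=0
q=quadp(np.argwhere(m>0)[:,::-1]);o=order(q,proj(c,T2(*j,JC,.015)))
for free in(0,1):
    f=lambda a:(proj(c,T2(*a[:3],JC,.015+(a[3] if free else 0)))-o).ravel()
    s=least_squares(f,np.r_[j,0]);jj=s.x;print('jig refit',jj.round(4),s.fun.round(1))
    fl=lambda a:(proj(c,T2(*a[:3],GC[:,:2],.025+(jj[3] if free else 0)+a[3]))-uv).ravel()
    for k in(0,1):
        s2=least_squares(lambda a:fl(np.r_[a,0] if not k else a),np.r_[jj[:3],0][:3+k]);a=s2.x
        P=T2(*a[:3],[[.02,.062],[.02,-.062]],.015)-[0,0,0]
        print(' guide h free' if k else ' flat',(tojig(jj[:3],P)*1000).round(1)[:,:2].tolist(),'yaw',(a[2]-jj[2]).round(4),a[3:],'res',s2.fun.round(1),s2.cost.round(2))
E
python3 flat.py w17 '[[193.2, 166.5], [364.7, 168.2], [355.6, 274.0], [199.0, 274.0], [225.3, 237.5], [330.0, 239.2]]'
python3 - <<'E'
from h import *
im=cams.camera('scene');cv2.imwrite('pics/s17.png',cv2.resize(im[160:225,250:335,::-1],None,fx=9,fy=9,interpolation=cv2.INTER_CUBIC))
E
```

```text
jig refit [0.5764 0.0569 0.3139 0.    ] [-0.3 -1.2  0.6 -1.4 -0.2  1.6 -0.2  2. ]
 flat [[23.4, 63.4], [22.1, -60.5]] yaw -0.0102 [] res [ 0.1  0.4 -0.6  0.2 -0.6 -0.4  0.7 -1.6  0.1  0.9  0.3  0.1] 2.51
 guide h free [[22.6, 63.4], [21.3, -60.6]] yaw -0.0102 [0.0022968] res [-0.4  0.  -0.  -0.1 -0.2 -0.   0.3 -1.2 -0.2  1.1  0.6  0.2] 1.7
jig refit [ 0.577   0.0571  0.3139 -0.0028] [ 0.7 -0.8 -0.4 -1.1 -1.   0.9  0.6  1.3]
 flat [[23.7, 63.5], [22.4, -60.5]] yaw -0.0102 [] res [ 0.8  0.7 -1.2  0.6 -1.2 -0.8  1.3 -2.   0.5  0.8 -0.1 -0.1] 5.65
 guide h free [[22.0, 63.4], [20.7, -60.6]] yaw -0.0102 [0.00511586] res [-0.4  0.  -0.  -0.1 -0.2 -0.   0.3 -1.2 -0.2  1.1  0.6  0.2] 1.7
```

View pics/s17.png

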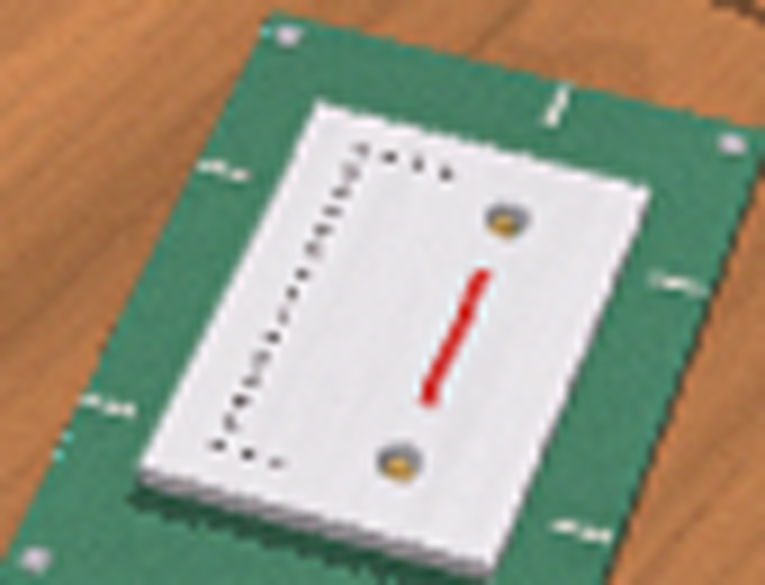

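The fit says the plate is within about 1–2 mm and nearly level: hole L error (1.2,1.5) mm, hole R error (−0.4,1.6) mm. It may still be resting on a cone by 1–3 mm. A small −y nudge will centre it and show whether it drops further.

```bash
python3 -m handwheel '[{"grip":0,"linear":[-6.1,12.4,0],"rotation":[0,0,0]},{"grip":0,"linear":[-6.1,12.4,0],"rotation":[0,0,0]},{"grip":0,"linear":[-6.1,12.4,4],"rotation":[0,0,0]},{"grip":0,"linear":[-6.1,12.4,22],"rotation":[0,0,0]},{"grip":0,"linear":[-6.1,12.4,22],"rotation":[0,0,0]},{"grip":0,"linear":[-6.1,12.4,22],"rotation":[0,0,0]},{"grip":0,"linear":[-6.1,12.4,23],"rotation":[0,0,0]},{"grip":0,"linear":[-6.1,12.4,23],"rotation":[0,0,0]},{"grip":0,"linear":[-6.1,12.4,24],"rotation":[0,0,0]},{"grip":0,"linear":[-6.1,12.4,24],"rotation":[0,0,0]},{"grip":0,"linear":[-6.1,12.4,24],"rotation":[0,0,0]}]'
python3 -c "
from h import *
where()"
```

```text
time_s: 16.73
eef_pos: [0.5458, 0.1724, -0.002]
eef_rot: [-0.002, -0.156, 0.988, 0.0]
wrist_force: [0.2, -0.6, 0.6]
opening: -0.005
TCP jig mm [  3.  119.7 -17. ] z world -2.0 yaw vs jig deg -0.13
```

```bash
python3 -m handwheel '[{"grip":0,"linear":[0,-0.4,0],"rotation":[0,0,0]},{"grip":0,"linear":[0,-0.8,0],"rotation":[0,0,0]},{"grip":0,"linear":[0,-1.4,0],"rotation":[0,0,0]},{"grip":0,"linear":[0,-1.4,0],"rotation":[0,0,0]}]'
python3 -m handwheel '[{"grip":0,"linear":[0,-0.15,0],"rotation":[0,0,0]},{"grip":0,"linear":[0,-0.3,0],"rotation":[0,0,0]},{"grip":0,"linear":[0,-0.3,0],"rotation":[0,0,0]}]'
python3 -m handwheel '[{"grip":0,"linear":[0,-0.1,0],"rotation":[0,0,0]},{"grip":0,"linear":[0,-0.1,0],"rotation":[0,0,0]}]'
python3 -c "
from h import *
where()"
```

```text
time_s: 17.07
eef_pos: [0.5527, 0.1585, 0.0002]
eef_rot: [0.0, -0.155, 0.988, -0.0]
wrist_force: [-0.3, -0.6, 0.2]
opening: -0.002
time_s: 17.32
eef_pos: [0.553, 0.1567, -0.0001]
eef_rot: [0.0, -0.156, 0.988, -0.0]
wrist_force: [0.5, -0.2, 0.2]
opening: -0.0
time_s: 17.48
eef_pos: [0.5531, 0.156, -0.0003]
eef_rot: [-0.0, -0.156, 0.988, -0.0]
wrist_force: [-0.7, 0.7, 0.0]
opening: 0.0
TCP jig mm [  4.9 101.9 -15.3] z world -0.3 yaw vs jig deg -0.09
```

```bash
for i in 1; do python3 -m handwheel '[{"grip":0,"linear":[0,-0.1,0],"rotation":[0,0,0]},{"grip":0,"linear":[0,-0.1,0],"rotation":[0,0,0]}]'
python3 -m handwheel '[{"grip":0,"linear":[0,-0.1,0],"rotation":[0,0,0]},{"grip":0,"linear":[0,-0.1,0],"rotation":[0,0,0]}]'; done
python3 -c "
from h import *
where()
im=cams.camera('scene');cv2.imwrite('pics/s18.png',cv2.resize(im[150:225,250:350,::-1],None,fx=8,fy=8,interpolation=cv2.INTER_CUBIC))"
```

```text
time_s: 17.65
eef_pos: [0.5533, 0.1554, -0.0003]
eef_rot: [-0.0, -0.156, 0.988, 0.0]
wrist_force: [-0.9, 1.6, 1.3]
opening: -0.004
time_s: 17.82
eef_pos: [0.5535, 0.1546, -0.0003]
eef_rot: [-0.0, -0.156, 0.988, 0.0]
wrist_force: [-0.7, 2.7, 0.5]
opening: 0.0
TCP jig mm [  4.8 100.4 -15.3] z world -0.3 yaw vs jig deg -0.09
```

View pics/s18.png

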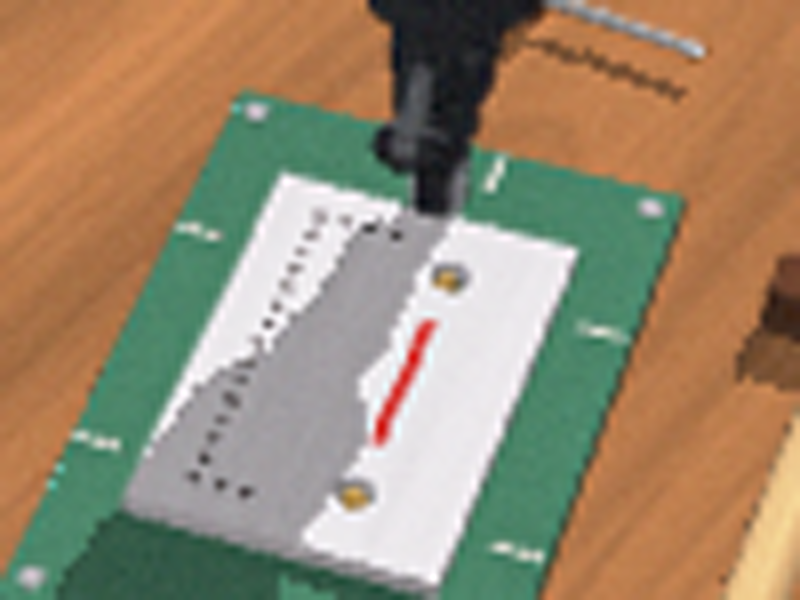

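```bash
python3 -m handwheel '[{"grip":0,"linear":[0,1.5,0],"rotation":[0,0,0]},{"grip":0,"linear":[0,1.5,-4],"rotation":[0,0,0]},{"grip":8.5,"linear":[6.2,-10.5,-24],"rotation":[0,0,0]},{"grip":8.5,"linear":[6.2,-10.5,-24],"rotation":[0,0,0]},{"grip":8.5,"linear":[6.2,-10.5,-24],"rotation":[0,0,0]},{"grip":8.5,"linear":[6.2,-10.5,-24],"rotation":[0,0,0]},{"grip":8.5,"linear":[6.2,-10.5,-24],"rotation":[0,0,0]},{"grip":8.5,"linear":[6.2,-10.5,-24],"rotation":[0,0,0]},{"grip":8.5,"linear":[6.2,-10.5,-24],"rotation":[0,0,0]},{"grip":8.5,"linear":[6.2,-10.5,-24],"rotation":[0,0,0]}]'
python3 look.py w19 .0 .00 .0
python3 - <<'E'
from h import *
im=cams.camera('scene');cv2.imwrite('pics/s19.png',cv2.resize(im[160:225,250:335,::-1],None,fx=9,fy=9,interpolation=cv2.INTER_CUBIC))
E
```

```text
time_s: 18.7
eef_pos: [0.5284, 0.0337, 0.242]
eef_rot: [0.002, -0.155, 0.988, -0.001]
wrist_force: [-0.4, 0.5, -0.3]
opening: 0.994
TCP jig mm [-56.5  -6.8 227. ] z world 242.0 yaw vs jig deg -0.22
uv [[195.9, 165.6], [366.6, 167.3], [357.2, 273.4], [201.8, 271.8], [228.0, 236.4], [331.9, 237.6]]
res [ 0.5 -0.3 -0.8 -0.2 -0.  -0.3  0.  -0.4 -0.2  0.6  0.5  0.6  0.2]
guide xyz mm [0.4 0.7 2.3] yaw pitch roll [-0.013 -0.033  0.003]
hole L [21.2 62.4  3.2] err [1.2 0.4 3.2]  hole R [ 19.6 -61.6   2.8] err [-0.4  0.4  2.8]
near L,R; far L,R [[-63.3, 96.5, 0.5], [-65.8, -93.5, -0.2], [66.6, 94.8, 4.8], [64.1, -95.2, 4.1]]
pin z 0.0 [330.4 233.5]
pin z 0.0095 [331.6 236.4]
pin z 0.0 [228.8 233.8]
pin z 0.0095 [227.8 236.7]
```

View pics/w19c.png

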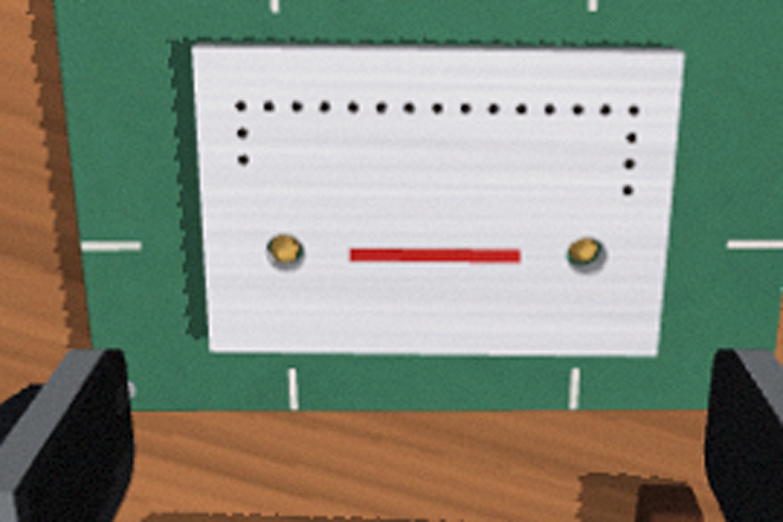

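View pics/s19.png

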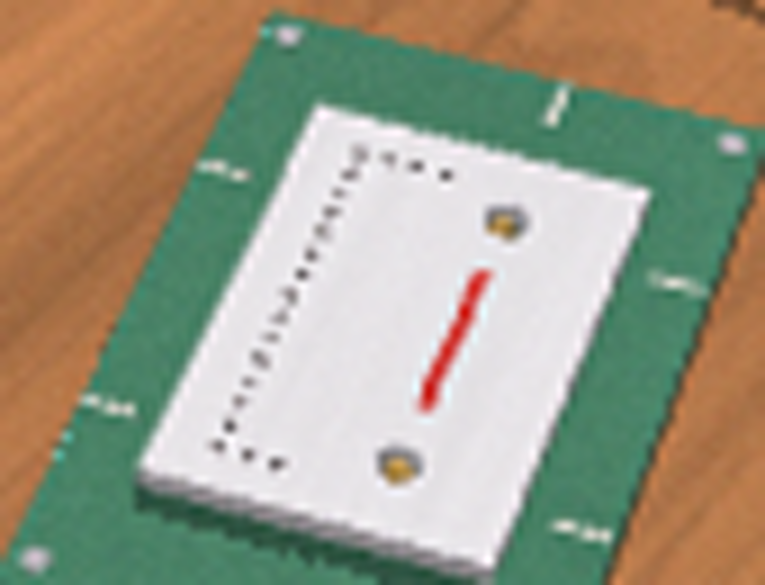

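Both holes now show the brass pin nearly centred, at crop (286,250) and (586,250). The right-edge shadow is an even 19–20 px. Scaling from the 15 mm jig's own shadow, a flat 10 mm plate would give about 21 px, and one raised 3 mm about 28 px. So the plate is flat. One last check on the bystanders.

Run:
```python
from h import *
a=cv2.imread('pics/scene0.png').astype(int);im=cams.camera('scene')[:,:,::-1].astype(int)
d=(abs(a-im).max(2)>60)
for n,(x,y) in dict(awl=(318,150),mallet=(352,210),jar=(266,248),weight=(286,261),pot=(198,325),tape=(133,281),stone=(330,110)).items(): print(n,d[y-20:y+20,x-20:x+20].sum())
print(status.get_obs()['time_s'])
```

```text
awl 0
mallet 0
jar 0
weight 0
pot 0
tape 0
stone 0
18.85
```

```bash
python3 -c "
from bench import ctrl
print(ctrl.hand_in())"
```

```text
the job is handed in; nothing more can be done
None
```

The guide is on both pins and, as far as I can measure, flat on the bed. I handed the job in at about 18.9 s, with the arm clear above it.

**How it went:** I pushed the near edge with both fingertips, nudged the left edge until the left hole dropped, and swung the right end forward until the right hole dropped. A last nudge of about 1 mm sideways centred it. The pushes read only a few newtons, and I never lifted or tipped the plate.

**Last checks:**
- **Position:** hole errors against the pins were (1.2, 0.4) mm on the left and (−0.4, 0.4) mm on the right, within the 2 mm of play. Yaw was −0.013 rad.
- **Pins and shadow:** brass shows nearly centred in both holes. The right-edge shadow, scaled by hand from the jig's own shadow, matches a flat 10 mm plate.
- **Bystanders:** patches of the scene picture around each one showed no change since the start.

**What disagreed:**
- **Flatness:** the pose fit still put the plate about 3 mm high with a pitch of −0.033 rad. I took this as fit bias, because the first fit showed a similar offset of about −0.026 rad against the tilt I expected from the geometry. A 3 mm gap is also below the pins' 4.5 mm straight part, so it would not be resting on a cone.
- **Fingertip position:** at 5 cm opening the fingertips touched the bench with the TCP at z = −24.6 mm, so they really end about 24 mm behind the stated TCP. I worked from that measured offset.

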